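Steady the rocking jar stand and set the lidded jar on it

ROBOT

A 6-joint arm with a two-finger parallel gripper is mounted at the origin on the work surface. World frame = base frame: x ahead of the robot, y to its left, z up, the work surface at z = 0. Lengths are in m, angles in rad, forces in N, time in s.
With the tool pointing down it reaches from about 0.3 to 0.775 m from the base axis. Payload 14.6 kg.
Tool frame: the origin (TCP) lies at the very end of the fingers, on their centre line; the grasp point (between the pads) lies 19 mm behind it; y points along the fingers, x is the direction in which the jaws open and shut, and the axes are right-handed (so a half turn about y gives the same grasp; the last joint's range is limited). The gripper opens to 94 mm and grips with 3 to 60 N. Pads are 16 mm wide; open, the fingers measure 119 mm over their backs; the gripper's body (75 mm by 177 mm) begins 78 mm behind the grasp point.
Start: joints at [-1.287, 0.3, 1.521, -0, 1.321, -0.067], TCP at [0.189, -0.516, 0.205] pointing down, gripper open.
Joint ranges: [-3.03, 3.03], [-0.79, 2.21], [0.23, 2.52], [-1.04, 4.18], [0, 3.07], [-2.55, 2.55]. Speed limits (rad/s): [2.22, 2.22, 2.57, 3.14, 3.14, 3.14].

INTERFACE

Orientations are given as [roll, pitch, yaw] about the fixed x, y, z axes, in that order (R = Rz(yaw) Ry(pitch) Rx(roll)).
In Python, from station import get_obs, cams, hand_in gives the robot as it stands. The module is installed in compiled form; this text tells all that it offers.
- The arm moves only by the tool step_arm, never from a script. Its argument "plan" is a list of rows, each an object with "grip": the closure, from -1 (fully open) to 1 (shut), so that 0 is half open; "slide": the shift along the tool's x, y, z in m, a list of three; "spin": the turn about the tool's y in degrees. A call has 1 to 20 rows; each row shifts and turns the commanded pose from where the row before left it, along the tool's axes as they then stand; what a row does not reach is not made up. A row lasts 1/12 s, in which the tool goes at most 41.7 mm and 7.16 degrees, less where a joint would pass 70% of its speed; a pose out of reach is approached as far as the arm can. A call is refused whole if a number of a shift passes 0.0417 or a number of a turn 7.16, either way. A call with a gripper value outside its range is refused whole. The fingers move at their own pace and stop on an object; "force" is the grip in N (left out, the last holds). Time passes only in rows, so rows that do not move let the fingers close. It gives the time, the measured TCP pose, the force and the opening at its end, in the units of the state.
- get_obs(): the state, without advancing time (a new reading comes with each control period).
- cams.camera(name): name is "scene" or "top" or "wrist"; returns the picture (480x640x3 uint8, blue, green, red); there is no depth.
- cams.calibration(name): a dict with "K" (3x3 intrinsics, pixels), "T" (4x4, takes a point from camera to world coordinates). Camera axes: x right, y up, looking along -z (the intrinsics and any distortion apply to the point x, -y, -z); pixel columns grow to the right and rows downward; lengths in m; the calibration is good to about 2 mm. The wrist camera is an equidistant fisheye: a pixel r from the principal point sees the ray r / f radians off the axis. A picture is of the moment at which its call begins: read the wrist's pose just before it. calibration takes no time and is no camera call; for the wrist camera it gives the pose at the moment of the call.
- hand_in(): hands the job in, once; it reports no verdict.
The state is a dict: "time_s": time; "qpos": joint angles; "joint_vel": joint speeds; "tau": joint torques, N m; "ee_pos": TCP position; "eef_rot": TCP orientation; "force": force on the tool from outside, world axes, zero at the start; "moment": the same for the moment, N m; "grip_width": finger opening in m.
Only numpy, scipy, OpenCV 4.12 (cv2) and the standard library are available. Lean on these libraries where they do the work, as an engineer would, in place of code of your own. Each camera call takes 0.05 s, during which the arm holds its last target.

TASK

Clear the wooden spatula off the steel stand and lay it flat on the white chopping board. The stand rocks because one foot is riding on the raised drain housing inside its round tray: turn the stand, without lifting it out of the tray, until all four feet are down on the tray floor and it no longer rocks, and let go of it. Then set the stoneware jar upright in the middle of the stand and put its lid on fully home, without tipping the jar or disturbing the onion, the tub and the spice bottle.

Things in the scene. Friction and masses are not known exactly. Their poses are not given: they have to be found in the camera images.
- tray: Round dark steel drip tray, fixed, outside diameter 174, 20 high, floor 6 above its origin, wall 5 thick (inside diameter 164). Origin: centre of its underside; z up. Inside at its +x side is the drain housing (see drain); outside, a bright round spout 18 thick points along +x out to 120 from the centre, showing where the housing is.
- stand: Loose four-footed steel stand, 66 high, 0.45 to 0.85 kg, in the tray with about 4 play all round; one foot starts on the drain housing, so it leans about 0.08 rad and rocks. Origin: centre, level with the undersides of the feet; z up. Feet: rubber discs 18 across at radius 69, at 45, 135, 225 and 315 degrees from its x axis. Top: flat ring 120 outside, 88 inside, z = 56 to 66.
- spatula: Loose wooden spatula, 210 long, about 60 g, lying across the top of the stand at the start. Origin on its underside, near its centre of mass; x along it towards the blade, z up. Handle 18 wide and 12 thick from x = -110 to +40; blade 44 wide and 8 thick from x = 34 to 100.
- board: White plastic chopping board, fixed, 160 (x) by 220 (y) by 15 thick. Origin at the centre of its underside, z up.
- jar: Loose open stoneware jar, 0.45 to 0.85 kg, 116 high. Origin at the centre of its underside, z up. Round belly 106 across (flat base 100 across) up to z = 55, shoulder sloping in to z = 74, then a straight neck 54 across from z = 74 to the rim at z = 116, to be gripped from above; the round mouth is 42 across.
- lid: Loose stoneware lid, about 120 g, 46 high. Origin at the centre of its underside, z up. A plug 34 across and 8 high (z = 0 to 8) goes in the jar's mouth; disc 72 across from z = 8 to 16, which rests on the rim; on top a round knob 24 across from z = 16 to 46. Lid fully home: its origin is 108 above the jar's origin, on the same axis.
- onion: Bystander: red onion, 74 across and 74 high, origin under its centre.
- tub: Bystander: clear plastic open tub, 100 by 130 by 70 high, origin under its centre.
- spice: Bystander: spice bottle with a red cap, 58 across and 140 high, origin under its centre.
- drain (a point): Centre of the top of the tray's drain housing: a flat bright metal block 8 high standing on the tray floor (top 14 above the tray's origin), from x = 53 of the tray to its wall and y = -27 to +27. No foot of the stand may be on it.
- stand_bar (a point): Centre of the top of the stand's bar, 66 above the stand's origin: a straight bar across the ring along the stand's x axis, 14 wide, 14 deep, open on both sides: grip it from above to turn the stand. All feet are down when the stand's x axis is at 0, 90, 180 or 270 degrees to the tray's x axis, give or take 10 degrees.

How it is judged:
On the way, in this order (a step that is already met when the one before it is completed fails the run):
1. the spatula lies released, flat on the chopping board (x of spatula in the frame of board between -0.075 and 0.075 m and y of spatula in the frame of board between -0.105 and 0.105 m and z of spatula in the frame of board below 0.022 m and angle between spatula's own z axis and vertical below 0.08 rad and contact force between spatula and the fingers below 0.1 N), for 0.2 s.
2. the stand, released, is on the tray floor with all four feet and does not rock (angle between stand's own z axis and vertical below 0.015 rad and z of stand in the frame of tray below 0.008 m and angular speed of stand below 0.1 rad/s and contact force between stand and the fingers below 0.1 N), for 0.3 s.
3. the jar, released, is upright in the middle of the stand (horizontal distance between jar and stand below 0.015 m and z of jar in the frame of stand between 0.062 and 0.069 m and angle between jar's own z axis and vertical below 0.03 rad and contact force between jar and the fingers below 0.1 N), for 0.2 s.
At the end, for the whole second after the job is handed in: Stand level (0.015 rad), all feet on the tray floor (origin under 8 mm above the tray's); jar upright on it, within 15 mm of its middle; lid home on the jar (3 mm in height, 7 mm off-axis, flat); spatula flat on the board, its middle over the board; all at rest (x of spatula in the frame of board between -0.075 and 0.075 m and y of spatula in the frame of board between -0.105 and 0.105 m and z of spatula in the frame of board below 0.022 m and angle between spatula's own z axis and vertical below 0.08 rad and angle between stand's own z axis and vertical below 0.015 rad and z of stand in the frame of tray below 0.008 m and horizontal distance between jar and stand below 0.015 m and z of jar in the frame of stand between 0.062 and 0.069 m and angle between jar's own z axis and vertical below 0.03 rad and horizontal distance between lid and jar below 0.007 m and z of lid in the frame of jar between 0.105 and 0.111 m and angle between the z axis of lid and the z axis of jar, either way round below 0.04 rad and linear speed of each of lid, jar below 0.02 m/s); the robot touches nothing.
It fails at once if the stand is lifted out of the tray (more than 24 mm above its floor) (z of stand in the frame of tray above 0.03 m).
It fails at once if the jar is tipped by more than 0.5 rad (angle between jar's own z axis and vertical above 0.5 rad).
It fails at once if the onion is moved by more than 30 mm (distance of onion from where it was at the start of the episode above 0.03 m).
It fails at once if the tub is moved by more than 30 mm (distance of tub from where it was at the start of the episode above 0.03 m).
It fails at once if the spice bottle is moved by more than 30 mm (distance of spice from where it was at the start of the episode above 0.03 m).
It also fails if it takes over 72 s, if anything falls off the work surface, if the arm or the gripper's body presses on something with over 40 N, if the wrist force passes 120 N, or if a joint passes its speed limit or range.

## Working session

There is one attempt and no reset: what is moved stays moved. The work goes in short steps, Python scripts to look and compute and a tool call to move; the robot and the scene stay as the last step left them, time stands still between calls to the robot, and variables do not carry over. Pictures are saved under pics/ and viewed, and the job is handed in when it is done.

Besides the shell and the picture viewer there is one more tool, called after "Request:" as name(argument=value, ...) on one line, values as JSON. step_arm: Moves the arm, as the interface text tells. Its arguments: {"type":"object","properties":{"plan":{"type":"array","items":{"type":"object","properties":{"grip":{"type":"number"},"slide":{"type":"array","items":{"type":"number"}},"spin":{"type":"number"}}}},"force":{"type":"number"}},"required":["plan"]}

```bash
mkdir -p pics; ls; python3 - <<'E'
from station import get_obs, cams
import cv2
o=get_obs()
for k,v in o.items(): print(k,v)
for n in ["scene","top","wrist"]:
    c=cams.calibration(n); print(n,c)
    cv2.imwrite(f"pics/{n}0.png",cams.camera(n))
E
```

```text
pics
time_s 0.0
qpos [-1.28663723e+00  3.00475929e-01  1.52159830e+00  2.15141820e-06
  1.32071786e+00 -6.65976882e-02]
joint_vel [ 0.00037261 -0.00040517 -0.00081146 -0.0011705  -0.0004849   0.0006115 ]
tau [-2.98455932e-03 -5.31811988e+01 -3.52745640e+01  7.07150088e-02
  2.43874040e-02 -8.84358724e-05]
ee_pos [ 0.18890636 -0.51624767  0.20487641]
eef_rot [-1.57071443e+00  1.19663465e-03 -1.22004003e+00]
force [ 0.25239851  0.36750883 -0.43076517]
moment [-0.02705521 -0.00464482 -0.0312665 ]
grip_width 0.09397368711796321
scene {'K': array([[620.31188279,   0.        , 315.41627381],
       [  0.        , 620.31188279, 245.98400188],
       [  0.        ,   0.        ,   1.        ]]), 'T': array([[-0.7872778 , -0.35424011,  0.50468566,  1.31685842],
       [ 0.61637771, -0.47403479,  0.62878417,  0.81769023],
       [ 0.01649799,  0.80610481,  0.59154277,  0.91624233],
       [ 0.        ,  0.        ,  0.        ,  1.        ]])}
top {'K': array([[549.04255599,   0.        , 307.44388096],
       [  0.        , 549.04255599, 237.8663939 ],
       [  0.        ,   0.        ,   1.        ]]), 'T': array([[ 0.02799499,  0.99722108, -0.06903916,  0.49036668],
       [-0.99957669,  0.02847445,  0.00597027, -0.0770112 ],
       [ 0.00791953,  0.06884279,  0.99759609,  1.41737113],
       [ 0.        ,  0.        ,  0.        ,  1.        ]])}
wrist {'K': array([[371.64829954,   0.        , 313.44797612],
       [  0.        , 371.64829954, 236.6256661 ],
       [  0.        ,   0.        ,   1.        ]]), 'T': array([[ 3.44639203e-01,  9.02734906e-01,  2.57475262e-01,
         2.64689618e-01],
       [-9.38735221e-01,  3.31441345e-01,  9.44606751e-02,
        -4.88497717e-01],
       [-6.49983557e-05, -2.74255948e-01,  9.61656732e-01,
         3.83963702e-01],
       [ 0.00000000e+00,  0.00000000e+00,  0.00000000e+00,
         1.00000000e+00]])}
```

View pics/top0.png

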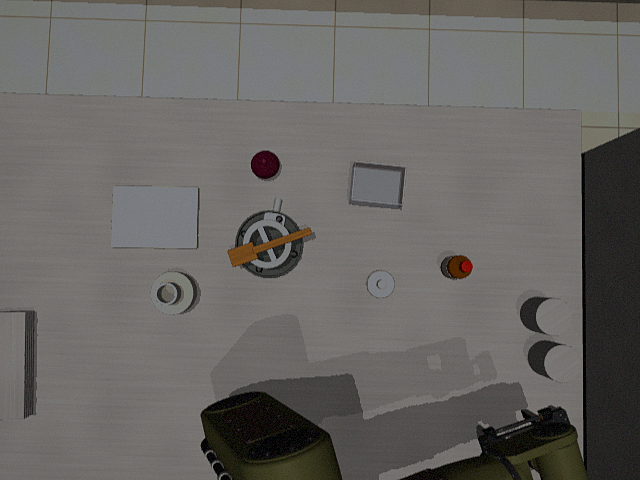

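View pics/scene0.png

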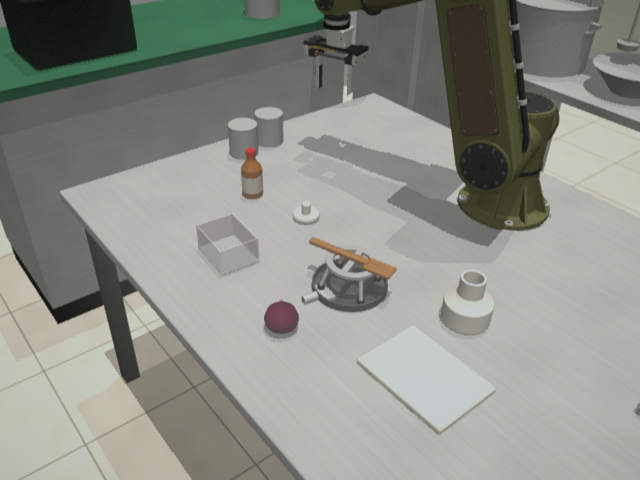

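View pics/wrist0.png

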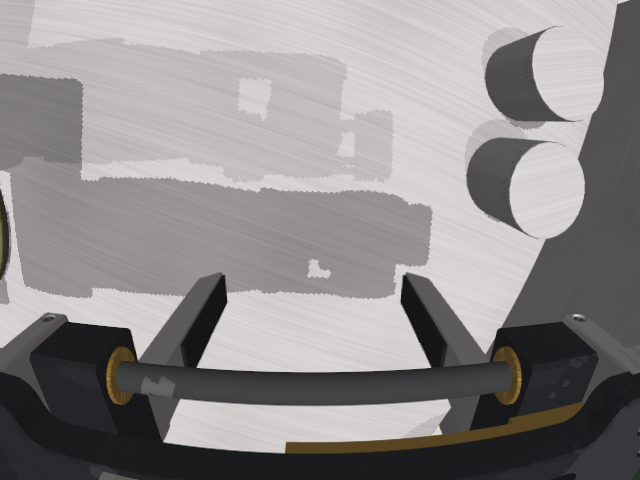

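```bash
cat > h.py <<'E'
from station import get_obs, cams
import cv2, numpy as np
def ray(n,u,v,cal=None):
    c=cal or cams.calibration(n);K,T=c["K"],c["T"]
    if n=="wrist":
        x=(u-K[0,2]);y=(v-K[1,2]);r=np.hypot(x,y);th=r/K[0,0]
        s=np.sin(th)/max(r,1e-9);d=np.array([x*s,-y*s,-np.cos(th)])
    else:
        d=np.array([(u-K[0,2])/K[0,0],-(v-K[1,2])/K[1,1],-1.])
    return T[:3,3],T[:3,:3]@d
def pt(n,u,v,z,cal=None):
    o,d=ray(n,u,v,cal);return o+d*(z-o[2])/d[2]
def proj(n,p,cal=None):
    c=cal or cams.calibration(n);K,T=c["K"],c["T"]
    q=T[:3,:3].T@(np.asarray(p,float)-T[:3,3])
    if n=="wrist":
        a=np.array([q[0],-q[1]]);r=np.hypot(*a);th=np.arctan2(r,-q[2])
        return a/max(r,1e-9)*th*K[0,0]+K[:2,2]
    return np.array([K[0,0]*q[0]/-q[2]+K[0,2],K[1,1]*-q[1]/-q[2]+K[1,2]])
def tri(n1,a,n2,b):
    o1,d1=ray(n1,*a);o2,d2=ray(n2,*b)
    s=np.linalg.lstsq(np.c_[d1,-d2],o2-o1,rcond=None)[0]
    p,q=o1+s[0]*d1,o2+s[1]*d2
    return (p+q)/2,np.linalg.norm(p-q)
def crop(im,x0,y0,x1,y1,s,name):
    cv2.imwrite("pics/"+name,cv2.resize(im[y0:y1,x0:x1],None,fx=s,fy=s,interpolation=cv2.INTER_CUBIC))
E
python3 - <<'E'
from h import *
a=cv2.imread("pics/top0.png");b=cv2.imread("pics/scene0.png")
a=cv2.convertScaleAbs(a,alpha=1.6)
crop(a,220,190,330,290,7,"c1.png")
crop(a,100,170,220,325,3.8,"c2.png")
crop(b,280,180,420,320,4,"c3.png")
crop(a,350,150,490,310,3.7,"c4.png")
E
```

```text
(no output)
```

View pics/c1.png

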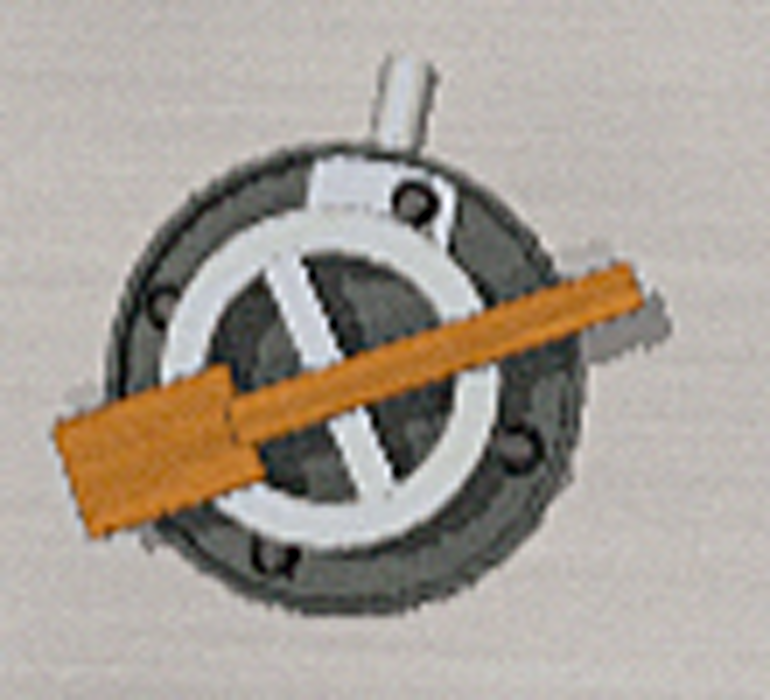

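View pics/c3.png

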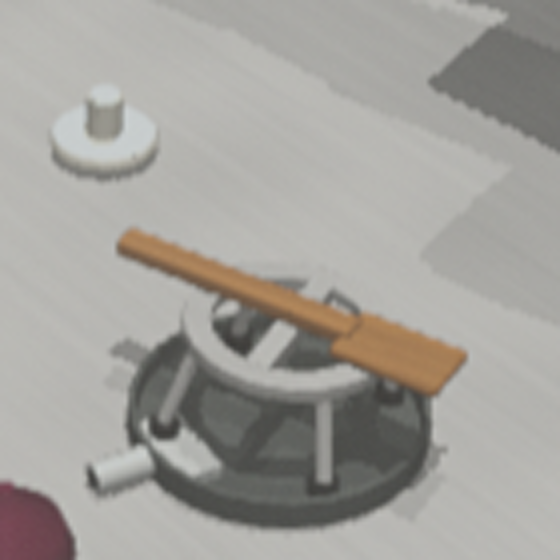

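View pics/c2.png

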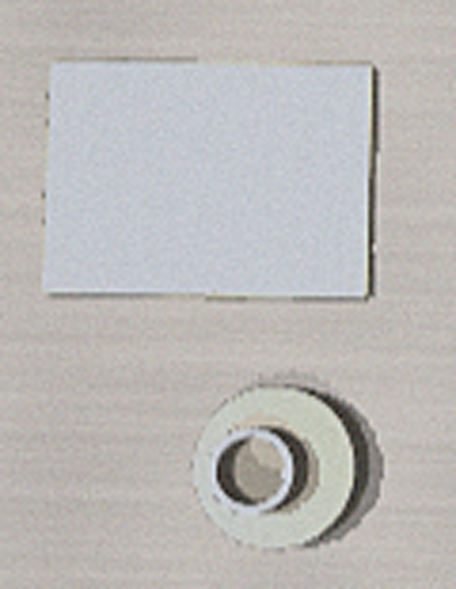

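View pics/c4.png

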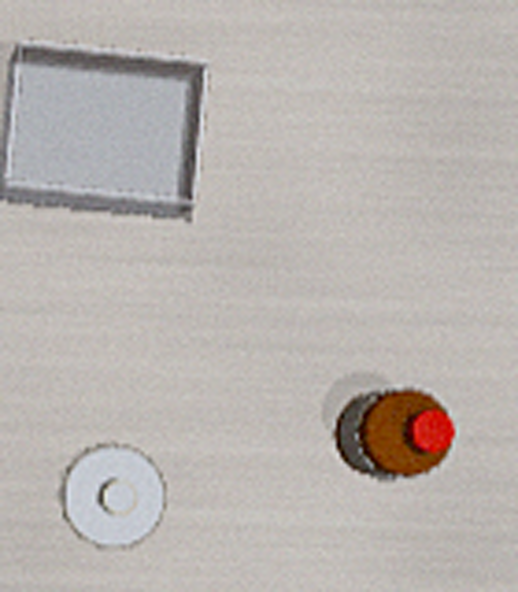

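```bash
python3 - <<'E'
from h import *
f=lambda u,v,z:pt("top",220+(u+.5)/7-.5,190+(v+.5)/7-.5,z)
a=cv2.imread("pics/top0.png")
hsv=cv2.cvtColor(a,cv2.COLOR_BGR2HSV)
# tray rim extents
L,R,T,B=f(105,377,.02),f(583,377,.02),f(344,140,.02),f(344,613,.02)
print("tray",(L+R)/2,(T+B)/2)
for u,v in [(391,140),(406,75)]: print("spout",f(u,v,.012))
print("bar",f(285,262,.07),f(378,497,.07))
print("ring extents",f(160,377,.07),f(500,377,.07),f(330,208,.07),f(330,550,.07))
m=cv2.inRange(hsv,(8,120,60),(22,255,255));m[:,340:]=0
c=max(cv2.findContours(m,0,1)[0],key=cv2.contourArea)
r=cv2.minAreaRect(c);print(r)
for u,v in [(638,283),(75,481),(245,420)]: print("spat",f(u,v,.085))
# board
g=lambda u,v,z:pt("top",100+(u+.5)/3.8-.5,170+(v+.5)/3.8-.5,z)
P=[g(*p,.015) for p in [(50,62),(373,66),(368,297),(43,293)]];print("board",P,np.mean(P,0))
print("jar rim",g(254,470,.116)," belly",g(274,466,.055))
k=lambda u,v,z:pt("top",350+(u+.5)/3.7-.5,150+(v+.5)/3.7-.5,z)
print("lid disc",k(114,496,.016),"knob",k(118,496,.046))
print("spice cap",k(433,431,.14)); print("tub",[k(*p,.07) for p in [(20,42),(207,65),(192,205),(3,188)]])
print("onion",pt("top",265,165,.037))
E
```

```text
tray [0.57005621 0.01283251 0.02      ] [0.57060275 0.01289337 0.02      ]
spout [ 0.65824448 -0.00100797  0.012     ]
spout [ 0.68246295 -0.00575477  0.012     ]
bar [0.60710094 0.03171843 0.07      ] [ 0.52546411 -0.00362122  0.07      ]
ring extents [0.56536723 0.07415464 0.07      ] [ 0.56876166 -0.04506028  0.07      ] [0.62662582 0.01654053 0.07      ] [0.50646491 0.0125613  0.07      ]
((270.1000061035156, 244.79998779296875), (18.024980545043945, 85.69770812988281), 71.56504821777344)
spat [ 0.60199481 -0.09240817  0.085     ]
spat [0.5276491  0.10055962 0.085     ]
spat [0.55044507 0.0424983  0.085     ]
board [array([0.70683185, 0.41839552, 0.015     ]), array([0.7104918 , 0.20027433, 0.015     ]), array([0.553947  , 0.19709512, 0.015     ]), array([0.55044796, 0.41489359, 0.015     ])] [0.63042965 0.30766464 0.015     ]
jar rim [0.44012482 0.24336209 0.116     ]  belly [0.44071043 0.24555078 0.055     ]
lid disc [ 0.47573328 -0.27450699  0.016     ] knob [ 0.47612175 -0.27297509  0.046     ]
spice cap [ 0.52340936 -0.45722082  0.14      ]
tub [array([ 0.77846745, -0.19797769,  0.07      ]), array([ 0.7665617 , -0.32397953,  0.07      ]), array([ 0.6716113 , -0.31542541,  0.07      ]), array([ 0.67937676, -0.18878704,  0.07      ])]
onion [0.76840484 0.02777392 0.037     ]
```

```bash
cat >> h.py <<'E'
def go(x,y,z,cur=None,yaw=None):
    o=get_obs();p=np.array(o["ee_pos"]) if cur is None else np.array(cur)
    w=o["eef_rot"][2] if yaw is None else np.radians(yaw)
    d=np.array([x,y,z])-p
    s=np.array([np.cos(w)*d[0]+np.sin(w)*d[1],-d[2],-np.sin(w)*d[0]+np.cos(w)*d[1]])
    n=int(np.ceil(np.max(np.abs(s))/.041))
    print("yaw",round(np.degrees(w),2),"pos",p.round(4),"slide mm",(s*1000).round(1),"rows",n,(s/max(n,1)*1000).round(1))
E
python3 - <<'E'
from h import *
t=lambda u,v:(220+(u+.5)/7-.5,190+(v+.5)/7-.5)
s=lambda u,v:(280+(u+.5)/4-.5,180+(v+.5)/4-.5)
H=tri("top",t(638,283),"scene",s(132,236));B=tri("top",t(75,481),"scene",s(452,370))
print(H,B)
C1=tri("top",t(630,265),"scene",s(118,240));print(C1)
h=H[0];b=B[0];d=(b-h)/np.linalg.norm(b-h);print("yaw",np.degrees(np.arctan2(d[1],d[0])),np.linalg.norm(b-h))
for x in (0,-22): print(x,h+d*(110+x)/1000)
print("bar tri",tri("top",t(285,262),"scene",s(262,365)))
go(.56,.0,.2,yaw=21)
E
```

```text
(array([ 0.59976013, -0.09065608,  0.08823164]), np.float64(0.005201402995420174)) (array([0.52733523, 0.10197713, 0.07815727]), np.float64(0.0014257176644791084))
(array([ 0.60775304, -0.08935458,  0.08927145]), np.float64(0.00017534308301846318))
yaw 110.60490966591388 0.20604468302746778
0 [0.56109502 0.01218401 0.08285329]
-22 [ 0.56882804 -0.00838401  0.08392896]
bar tri (array([0.60515167, 0.03273654, 0.07484575]), np.float64(0.004159115657199952))
yaw 21.0 pos [ 0.189  -0.5163  0.205 ] slide mm [531.4   5.  349.1] rows 13 [40.9  0.4 26.9]
```

Request:
step_arm(plan=[{"spin":-7,"grip":0.3},{"spin":-7,"grip":0.3},{"spin":-7,"grip":0.3},{"spin":-7,"grip":0.3},{"spin":-7,"grip":0.3},{"spin":-7,"grip":0.3},{"spin":-7,"grip":0.3},{"spin":-7,"grip":0.3},{"spin":-7,"grip":0.3},{"spin":-7,"grip":0.3},{"spin":-7,"grip":0.3},{"spin":-7,"grip":0.3},{"spin":-7,"grip":0.3}], force=20)

```text
schema error: expected keys grip, slide, spin
```

```bash
python3 -c "
from h import *
go(.5695,-.0085,.18)"
```

```text
yaw -69.9 pos [ 0.189  -0.5163  0.205 ] slide mm [-346.1   25.   531.9] rows 13 [-26.6   1.9  40.9]
```

Request:
step_arm(plan=[{"grip":0.3,"slide":[0,0,0],"spin":-7},{"grip":0.3,"slide":[0,0,0],"spin":-7},{"grip":0.3,"slide":[0,0,0],"spin":-7},{"grip":0.3,"slide":[0,0,0],"spin":-7},{"grip":0.3,"slide":[0,0,0],"spin":-7},{"grip":0.3,"slide":[0,0,0],"spin":-7},{"grip":0.3,"slide":[0,0,0],"spin":-7},{"grip":0.3,"slide":[0,0,0],"spin":-7},{"grip":0.3,"slide":[0,0,0],"spin":-7},{"grip":0.3,"slide":[0,0,0],"spin":-7},{"grip":0.3,"slide":[0,0,0],"spin":-7},{"grip":0.3,"slide":[0,0,0],"spin":-7},{"grip":0.3,"slide":[0,0,0],"spin":-7}], force=20)

```text
time_s: 1.23
ee_pos: [0.189, -0.5164, 0.2052]
eef_rot: [-1.57, -0.0, 0.374]
force: [0.4, -1.3, 0.1]
grip_width: 0.033
```

```bash
python3 -c "
from h import *
go(.5695,-.0085,.18);print(get_obs()['qpos'],get_obs()['grip_width'])"
```

```text
yaw 21.45 pos [ 0.189  -0.5164  0.2052] slide mm [539.9  25.2 333.6] rows 14 [38.6  1.8 23.8]
[-1.28660603e+00  3.00167244e-01  1.52128577e+00  3.10449505e-06
  1.32065302e+00 -1.66089808e+00] 0.03297692379577307
```

Request:
step_arm(plan=[{"grip":0.3,"slide":[0.036,0,0.0222],"spin":0},{"grip":0.3,"slide":[0.036,0,0.0222],"spin":0},{"grip":0.3,"slide":[0.036,0,0.0222],"spin":0},{"grip":0.3,"slide":[0.036,0,0.0222],"spin":0},{"grip":0.3,"slide":[0.036,0,0.0222],"spin":0},{"grip":0.3,"slide":[0.036,0,0.0222],"spin":0},{"grip":0.3,"slide":[0.036,0,0.0222],"spin":0},{"grip":0.3,"slide":[0.036,0,0.0222],"spin":0},{"grip":0.3,"slide":[0.036,0,0.0222],"spin":0},{"grip":0.3,"slide":[0.036,0,0.0222],"spin":0},{"grip":0.3,"slide":[0.036,0,0.0222],"spin":0},{"grip":0.3,"slide":[0.036,0,0.0222],"spin":0},{"grip":0.3,"slide":[0.036,0,0.0222],"spin":0},{"grip":0.3,"slide":[0.036,0,0.0222],"spin":0},{"grip":0.3,"slide":[0.036,0,0.0222],"spin":0},{"grip":0.3,"slide":[0,0,0],"spin":0}])

```text
time_s: 2.57
ee_pos: [0.5695, -0.0138, 0.2046]
eef_rot: [-1.57, 0.0, 0.373]
force: [-1.3, -0.9, -0.6]
grip_width: 0.0324
```

```bash
python3 -c "
from h import *
go(.5695,-.0085,.13);print(get_obs()['qpos'],get_obs()['grip_width'])
cv2.imwrite('pics/w1.png',cams.camera('wrist'))"
```

```text
yaw 21.35 pos [ 0.5695 -0.0138  0.2046] slide mm [ 1.9 74.6  5. ] rows 2 [ 1.  37.3  2.5]
[-8.90188939e-02  3.44813636e-01  1.46391351e+00  9.83459394e-04
  1.33339781e+00 -4.61927379e-01] 0.03244933794116481
```

View pics/w1.png

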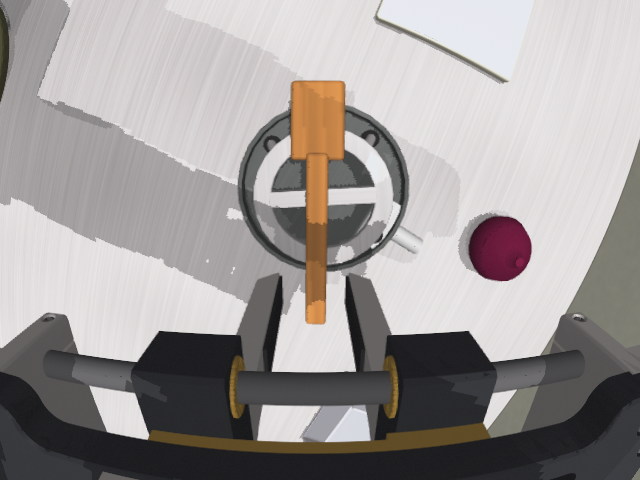

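```bash
python3 -c "
from h import *
h=pt('wrist',315.5,322,.09);b=pt('wrist',318.5,82,.08);j=pt('wrist',317,158,.086)
print(h,j,b,np.linalg.norm(h-b),np.degrees(np.arctan2(*(b-h)[1::-1])))
print('bar',pt('wrist',272,198,.076),pt('wrist',377,194,.076))
L,R=pt('wrist',250,213,.02),0
d=(b-h)/np.linalg.norm(b-h);print(h+d*.11,h+d*.088)
"
```

```text
[ 0.60082604 -0.09284934  0.09      ] [0.5494028  0.04116517 0.086     ] [0.52793106 0.09931695 0.08      ] 0.20577065434014868 110.77337969195294
bar [ 0.5267091  -0.00440595  0.076     ] [0.60787764 0.03129099 0.076     ]
[0.56185815 0.0098781  0.08465424] [ 0.56965173 -0.01066739  0.08572339]
```

Request:
step_arm(plan=[{"grip":0.3,"slide":[0.0015,0.035,0.0042],"spin":0.5},{"grip":0.3,"slide":[0,0.035,0],"spin":0},{"grip":0.3,"slide":[0,0.025,0],"spin":0},{"grip":0.3,"slide":[0,0.02,0],"spin":0},{"grip":0.3,"slide":[0,0.012,0],"spin":0},{"grip":0.3,"slide":[0,0.01,0],"spin":0},{"grip":0.3,"slide":[0,0,0],"spin":0}])

```text
time_s: 3.2
ee_pos: [0.5671, -0.0149, 0.0678]
eef_rot: [-1.57, -0.0, 0.359]
force: [1.8, 1.1, -0.1]
grip_width: 0.0329
```

```bash
python3 -c "
from h import *
print(get_obs()['force'],get_obs()['ee_pos'])
cv2.imwrite('pics/w2.png',cams.camera('wrist'))"
```

```text
[ 1.79043462  1.13262328 -0.11848446] [ 0.56706573 -0.01486096  0.0677856 ]
```

View pics/w2.png

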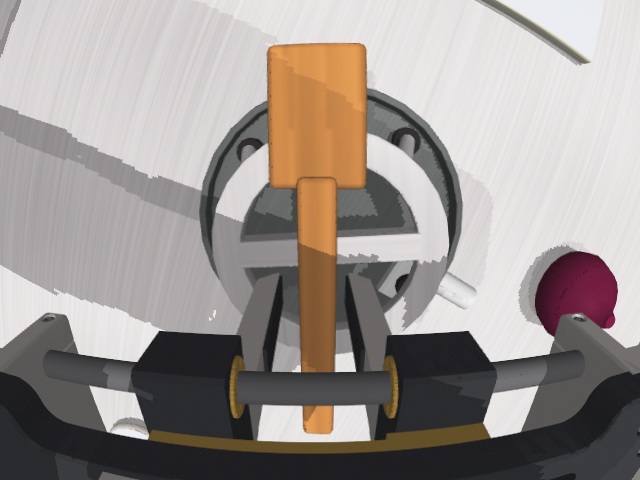

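Request:
step_arm(plan=[{"grip":0.9,"slide":[0,0,0],"spin":0},{"grip":0.9,"slide":[0,0,0],"spin":0},{"grip":0.9,"slide":[0,0,0],"spin":0},{"grip":0.9,"slide":[0,0,0],"spin":0}], force=20)

```text
time_s: 3.58
ee_pos: [0.5674, -0.0146, 0.0691]
eef_rot: [-1.571, -0.001, 0.359]
force: [-1.1, -1.2, 2.9]
grip_width: 0.0177
```

Request:
step_arm(plan=[{"grip":0.9,"slide":[0,-0.02,0],"spin":0},{"grip":0.9,"slide":[0,-0.03,0],"spin":0},{"grip":0.9,"slide":[0,-0.04,0],"spin":0},{"grip":0.9,"slide":[0,-0.03,0],"spin":0},{"grip":0.9,"slide":[0,0,0],"spin":0}])

```text
time_s: 4.0
ee_pos: [0.5692, -0.0146, 0.1951]
eef_rot: [-1.575, -0.009, 0.36]
force: [0.2, 0.4, -0.3]
grip_width: 0.0177
```

```bash
python3 -c "
from h import *
go(.63,.27,.15);print(get_obs()['grip_width'])
cv2.imwrite('pics/w3.png',cams.camera('wrist'))"
```

```text
yaw 20.61 pos [ 0.5692 -0.0146  0.1951] slide mm [157.1  45.1 245. ] rows 6 [26.2  7.5 40.8]
0.017736964336301536
```

View pics/w3.png

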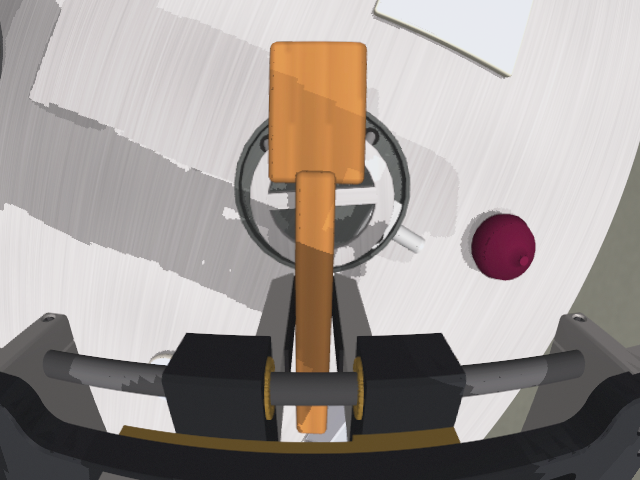

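Request:
step_arm(plan=[{"grip":0.9,"slide":[0,0,0],"spin":6.5},{"grip":0.9,"slide":[0,0,0],"spin":6.5},{"grip":0.9,"slide":[0,0,0],"spin":6.5},{"grip":0.9,"slide":[0.008,0,0.035],"spin":0},{"grip":0.9,"slide":[0.008,0,0.035],"spin":0},{"grip":0.9,"slide":[0.008,0,0.035],"spin":0},{"grip":0.9,"slide":[0.008,0,0.035],"spin":0},{"grip":0.9,"slide":[0.008,0,0.035],"spin":0},{"grip":0.9,"slide":[0.008,0,0.035],"spin":0},{"grip":0.9,"slide":[0.008,0,0.035],"spin":0},{"grip":0.9,"slide":[0.004,0,0.035],"spin":0},{"grip":0.9,"slide":[0,0,0],"spin":0}])

```text
time_s: 5.05
ee_pos: [0.6206, 0.272, 0.186]
eef_rot: [-1.571, 0.003, 0.024]
force: [0.3, -0.5, 0.2]
grip_width: 0.0182
```

```bash
python3 -c "
from h import *
go(.63,.28,.1);print(get_obs()['grip_width'])
cv2.imwrite('pics/w4.png',cams.camera('wrist'))
a=cams.camera('scene');crop(a,300,180,560,440,2.3,'s4.png')"
```

```text
yaw 1.36 pos [0.6206 0.272  0.186 ] slide mm [ 9.6 86.   7.7] rows 3 [ 3.2 28.7  2.6]
0.018191266928117105
```

View pics/w4.png

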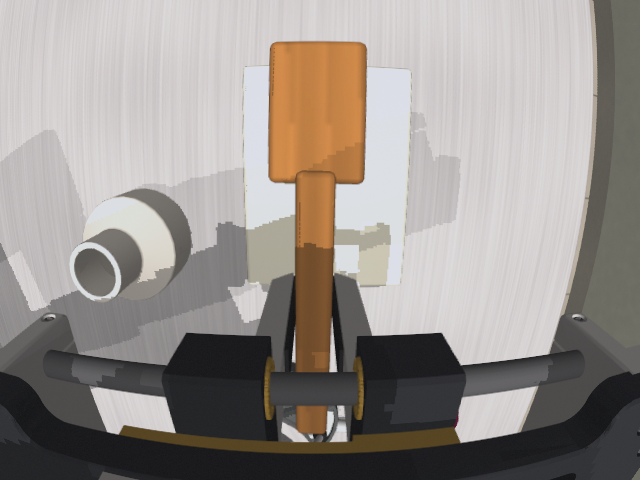

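View pics/s4.png

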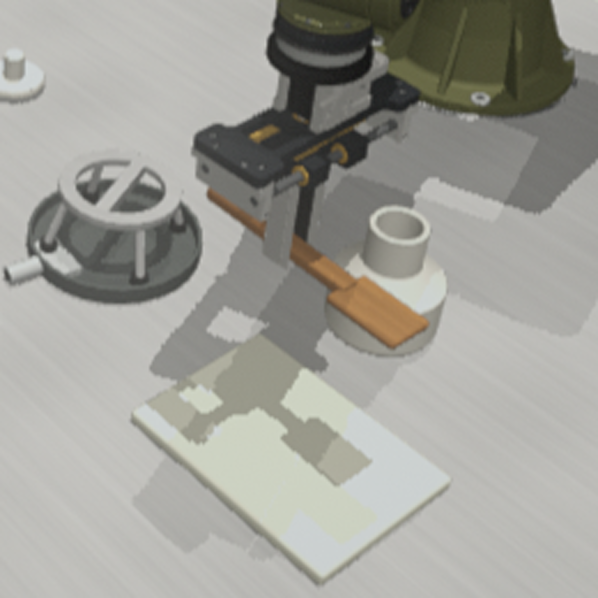

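Request:
step_arm(plan=[{"grip":0.9,"slide":[0.0096,0.02,0.0077],"spin":0},{"grip":0.9,"slide":[0,0.035,0],"spin":0},{"grip":0.9,"slide":[0,0.04,0],"spin":0},{"grip":0.9,"slide":[0,0.035,0],"spin":0},{"grip":0.9,"slide":[0,0.02,0],"spin":0},{"grip":0.9,"slide":[0,0.01,0],"spin":0},{"grip":0.9,"slide":[0,0,0],"spin":0}])

```text
time_s: 5.73
ee_pos: [0.6302, 0.2729, 0.0259]
eef_rot: [-1.572, 0.004, 0.018]
force: [-0.5, -0.1, -0.4]
grip_width: 0.0181
```

```bash
python3 -c "
from h import *
go(.63,.28,.02);print(get_obs()['force'])
a=cams.camera('scene');crop(a,300,180,560,440,2.3,'s5.png')"
```

```text
yaw 1.03 pos [0.6302 0.2729 0.0259] slide mm [-0.1  5.9  7.1] rows 1 [-0.1  5.9  7.1]
[-0.50242727 -0.0984503  -0.42936936]
```

View pics/s5.png

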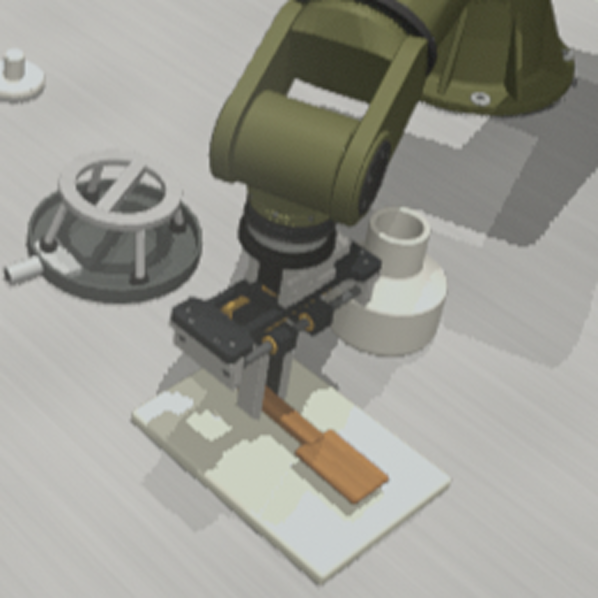

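Request:
step_arm(plan=[{"grip":0.9,"slide":[0,0.003,0.003],"spin":0},{"grip":0.9,"slide":[0,0.003,0.003],"spin":0},{"grip":0.9,"slide":[0,0,0],"spin":0}])

```text
time_s: 6.03
ee_pos: [0.6313, 0.2812, 0.0232]
eef_rot: [-1.57, -0.001, 0.02]
force: [0.9, 0.8, -0.7]
grip_width: 0.0178
```

Request:
step_arm(plan=[{"grip":0.9,"slide":[0,0.002,0],"spin":0},{"grip":0.9,"slide":[0,0.002,0],"spin":0},{"grip":0.9,"slide":[0,0,0],"spin":0}])

```text
time_s: 6.28
ee_pos: [0.6309, 0.2804, 0.0182]
eef_rot: [-1.571, 0.0, 0.019]
force: [-0.0, -0.7, -0.7]
grip_width: 0.0178
```

```bash
python3 -c "
from h import *
o=get_obs();print(o['force'],o['ee_pos'])
a=cams.camera('scene');crop(a,360,280,520,420,4,'s6.png')"
```

```text
[-0.01816753 -0.74671773 -0.69390923] [0.63094291 0.28044229 0.01822828]
```

View pics/s6.png

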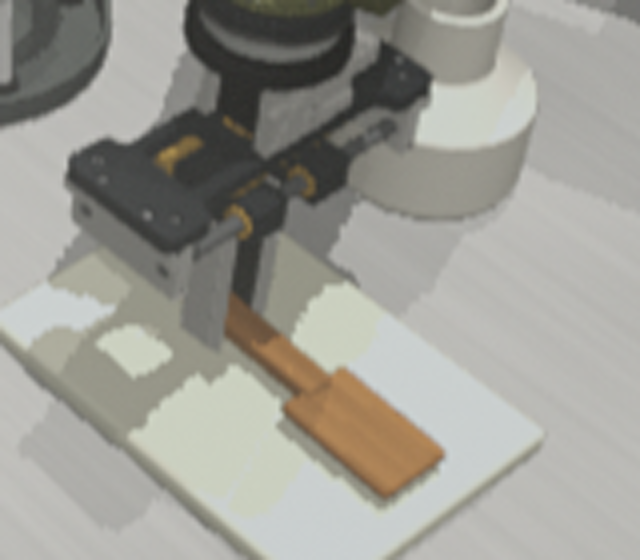

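Request:
step_arm(plan=[{"grip":0.5,"slide":[0,0.001,0],"spin":0},{"grip":0.3,"slide":[0,0,0],"spin":0},{"grip":0.3,"slide":[0,0,0],"spin":0},{"grip":0.3,"slide":[0,-0.02,0],"spin":0},{"grip":0.3,"slide":[0,-0.035,0],"spin":0},{"grip":0.3,"slide":[0,-0.041,0],"spin":0},{"grip":0.3,"slide":[0,-0.041,0],"spin":0},{"grip":0.3,"slide":[0,0,0],"spin":0}])

```text
time_s: 7.0
ee_pos: [0.6337, 0.2815, 0.1643]
eef_rot: [-1.566, -0.012, 0.019]
force: [0.2, -0.5, 1.4]
grip_width: 0.0328
```

```bash
python3 -c "
from h import *
go(.5675,.014,.16)
a=cams.camera('top');a=cv2.convertScaleAbs(a,alpha=1.6);crop(a,100,170,330,290,3.4,'t7.png');cv2.imwrite('pics/t7full.png',a)
a=cams.camera('scene');crop(a,280,180,520,420,2.4,'s7.png')"
```

```text
yaw 1.1 pos [0.6337 0.2815 0.1643] slide mm [ -71.3    4.3 -266.2] rows 7 [-10.2   0.6 -38. ]
```

View pics/t7.png

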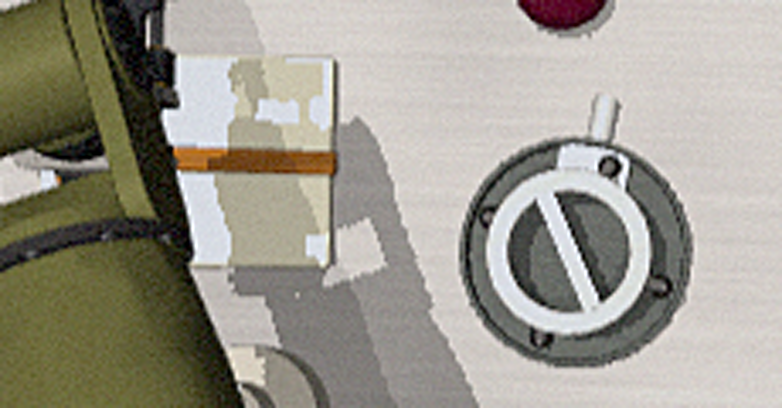

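View pics/s7.png

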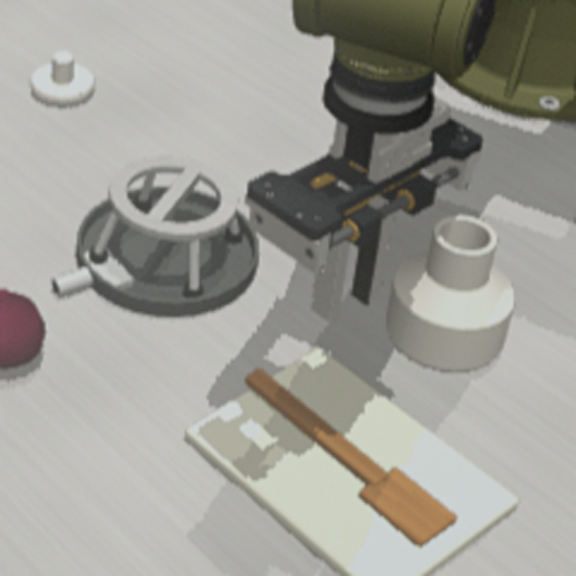

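```bash
python3 -c "
from h import *
a=cv2.imread('pics/t7full.png');crop(a,225,195,315,285,8,'c8.png')"
```

```text
(no output)
```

View pics/c8.png

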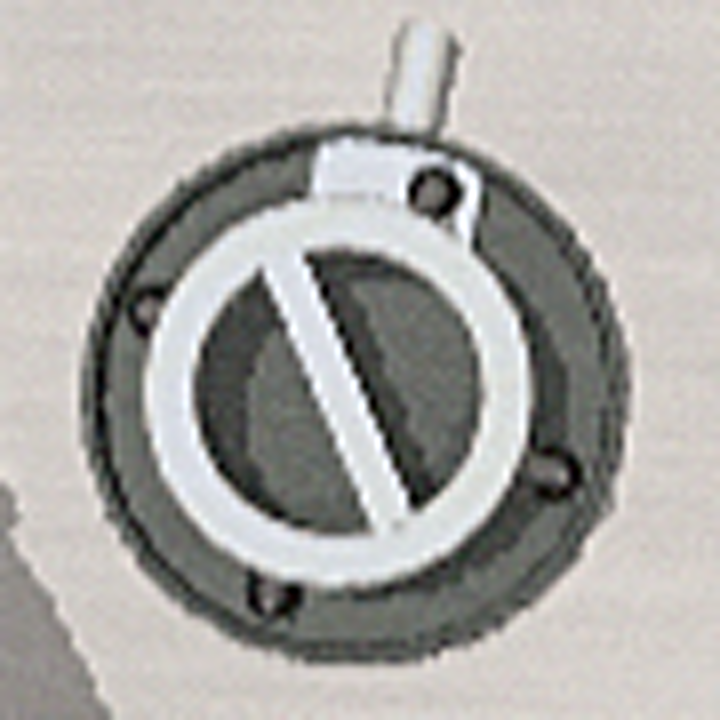

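```bash
python3 -c "
from h import *
f=lambda u,v,z:pt('top',225+(u+.5)/8-.5,195+(v+.5)/8-.5,z)
a=f(283,262,.077);b=f(390,520,.073);print(a,b,(a+b)/2,np.degrees(np.arctan2(*(a-b)[1::-1])))
print('ring',(f(143,390,.075)+f(532,390,.075))/2,(f(337,195,.078)+f(337,588,.071))/2)
print('tray',(f(80,392,.02)+f(632,392,.02))/2,(f(356,122,.02)+f(356,664,.02))/2)
s1=f(411,132,.012);s2=f(429,30,.012);print('spout',s1,s2)
print('feet',[f(*p,.012) for p in [(436,190),(148,307),(272,592),(552,470)]])
go(.568,.013,.16,yaw=-65)
"
```

```text
[0.60570235 0.03197929 0.077     ] [ 0.5278341  -0.00307214  0.073     ] [0.56676822 0.01445358 0.075     ] 24.234300598048495
ring [0.56706674 0.01412945 0.075     ] [0.56665944 0.0143229  0.0745    ]
tray [0.56973983 0.01193396 0.02      ] [0.56978717 0.01197931 0.02      ]
spout [ 0.65442445 -0.00244005  0.012     ] [ 0.68762895 -0.00717885  0.012     ]
feet [array([ 0.63591827, -0.01106686,  0.012     ]), array([0.59558042, 0.08001201, 0.012     ]), array([0.50550328, 0.03718307, 0.012     ]), array([ 0.54698555, -0.0510037 ,  0.012     ])]
yaw -65.0 pos [0.6317 0.2807 0.1564] slide mm [ 215.7   -3.6 -170.8] rows 6 [ 36.   -0.6 -28.5]
```

Request:
step_arm(plan=[{"grip":0.3,"slide":[0,-0.01,0],"spin":7},{"grip":0.3,"slide":[0,0,0],"spin":7},{"grip":0.3,"slide":[0,0,0],"spin":7},{"grip":0.3,"slide":[0,0,0],"spin":7},{"grip":0.3,"slide":[0,0,0],"spin":7},{"grip":0.3,"slide":[0,0,0],"spin":7},{"grip":0.3,"slide":[0,0,0],"spin":7},{"grip":0.3,"slide":[0,0,0],"spin":7},{"grip":0.3,"slide":[0,0,0],"spin":7},{"grip":0.3,"slide":[0,0,0],"spin":4},{"grip":0.3,"slide":[0,0,0],"spin":0}])

```text
time_s: 8.02
ee_pos: [0.6305, 0.2803, 0.1624]
eef_rot: [-1.574, 0.0, -1.154]
force: [0.5, -0.8, -0.2]
grip_width: 0.033
```

```bash
python3 -c "
from h import *
go(.567,.0143,.16)
"
```

```text
yaw -66.1 pos [0.6305 0.2803 0.1624] slide mm [ 217.4    2.4 -165.9] rows 6 [ 36.2   0.4 -27.6]
```

Request:
step_arm(plan=[{"grip":0.3,"slide":[0.036,0,-0.0276],"spin":0},{"grip":0.3,"slide":[0.036,0,-0.0276],"spin":0},{"grip":0.3,"slide":[0.036,0,-0.0276],"spin":0},{"grip":0.3,"slide":[0.036,0,-0.0276],"spin":0},{"grip":0.3,"slide":[0.036,0,-0.0276],"spin":0},{"grip":0.3,"slide":[0.036,0,-0.0276],"spin":0},{"grip":0.3,"slide":[0,0,0],"spin":0},{"grip":0.3,"slide":[0,0,0],"spin":0}])

```text
time_s: 8.68
ee_pos: [0.5727, 0.0356, 0.1638]
eef_rot: [-1.572, 0.0, -1.151]
force: [0.5, 0.6, -0.1]
grip_width: 0.0328
```

```bash
python3 -c "
from h import *
go(.567,.0143,.1)
cv2.imwrite('pics/w9.png',cams.camera('wrist'))
"
```

```text
yaw -65.93 pos [0.5727 0.0356 0.1638] slide mm [ 17.1  63.8 -13.9] rows 2 [ 8.6 31.9 -7. ]
```

View pics/w9.png

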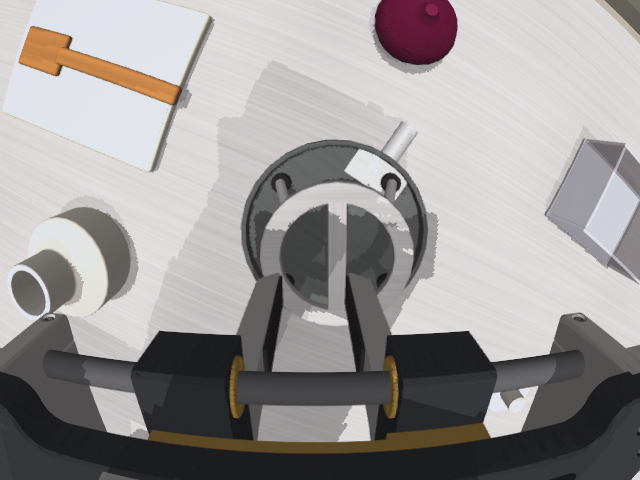

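Request:
step_arm(plan=[{"grip":0.3,"slide":[0.0085,0,-0.007],"spin":0},{"grip":0.3,"slide":[0.0085,0,-0.007],"spin":0},{"grip":0.3,"slide":[0,0.02,0],"spin":0},{"grip":0.3,"slide":[0,0.02,0],"spin":0},{"grip":0.3,"slide":[0,0.02,0],"spin":0},{"grip":0.3,"slide":[0,0,0],"spin":0}])

```text
time_s: 9.23
ee_pos: [0.5655, 0.0161, 0.1006]
eef_rot: [-1.576, 0.003, -1.149]
force: [-0.4, -0.1, -0.6]
grip_width: 0.0326
```

```bash
python3 -c "
from h import *
go(.567,.0143,.05)
cv2.imwrite('pics/w10.png',cams.camera('wrist'))
print(pt('wrist',335,197,.077))
"
```

```text
yaw -65.83 pos [0.5655 0.0161 0.1006] slide mm [ 2.3 50.6  0.7] rows 2 [ 1.1 25.3  0.3]
[0.61258427 0.02366367 0.077     ]
```

View pics/w10.png

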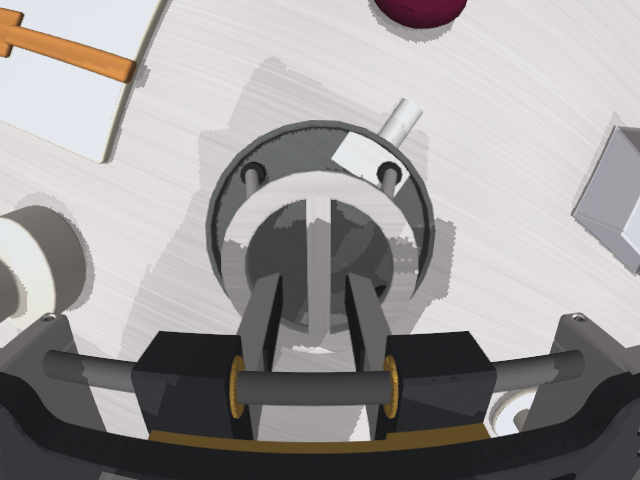

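Request:
step_arm(plan=[{"grip":0.3,"slide":[0.0015,0.017,0],"spin":0},{"grip":0.3,"slide":[0,0.017,0],"spin":0},{"grip":0.3,"slide":[0,0.015,0],"spin":0},{"grip":0.3,"slide":[0,0,0],"spin":0},{"grip":0.9,"slide":[0,0,0],"spin":0},{"grip":0.9,"slide":[0,0,0],"spin":0},{"grip":0.9,"slide":[0,0,0],"spin":0},{"grip":0.9,"slide":[0,0,0],"spin":0}], force=25)

```text
time_s: 9.95
ee_pos: [0.5689, 0.0144, 0.0569]
eef_rot: [-1.569, -0.002, -1.15]
force: [-0.9, -2.0, 6.0]
grip_width: 0.014
```

Request:
step_arm(plan=[{"grip":0.9,"slide":[0,0,0],"spin":4},{"grip":0.9,"slide":[0,0,0],"spin":4},{"grip":0.9,"slide":[0,0,0],"spin":4},{"grip":0.9,"slide":[0,0,0],"spin":4}])

```text
time_s: 10.28
ee_pos: [0.569, 0.0148, 0.057]
eef_rot: [-1.568, -0.0, -1.432]
force: [0.7, 0.7, 4.8]
grip_width: 0.0148
```

```bash
python3 -c "
from h import *
o=get_obs();print(o['force'],o['moment'],o['eef_rot'])
a=cams.camera('scene');crop(a,290,220,410,320,6,'s11.png')
"
```

```text
[0.71377018 0.72844888 4.81583178] [ 0.23432702 -0.29431903  0.58608919] [-1.56792133e+00 -4.99452482e-04 -1.43184539e+00]
```

View pics/s11.png

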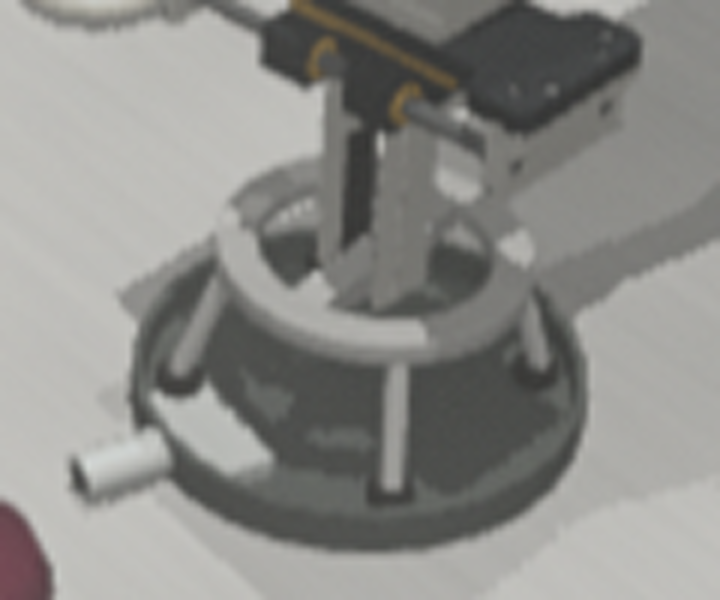

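Request:
step_arm(plan=[{"grip":0.9,"slide":[0,0,0],"spin":4},{"grip":0.9,"slide":[0,0,0],"spin":4},{"grip":0.9,"slide":[0,0,0],"spin":4},{"grip":0.9,"slide":[0,0,0],"spin":4},{"grip":0.9,"slide":[0,0,0],"spin":2},{"grip":0.9,"slide":[0,0.002,0],"spin":0},{"grip":0.9,"slide":[0,0.002,0],"spin":0},{"grip":0.9,"slide":[0,0,0],"spin":0}])

```text
time_s: 11.0
ee_pos: [0.5689, 0.0143, 0.0527]
eef_rot: [-1.568, -0.0, -1.742]
force: [-1.2, -2.8, 7.0]
grip_width: 0.0136
```

```bash
python3 -c "
from h import *
o=get_obs();print(o['force'],o['moment'],o['eef_rot'])
a=cams.camera('scene');crop(a,290,220,410,320,6,'s12.png')
"
```

```text
[-1.17107751 -2.78148322  6.95819827] [-0.54538747  0.29809711  0.05061492] [-1.56826192e+00 -1.63912000e-04 -1.74195126e+00]
```

View pics/s12.png

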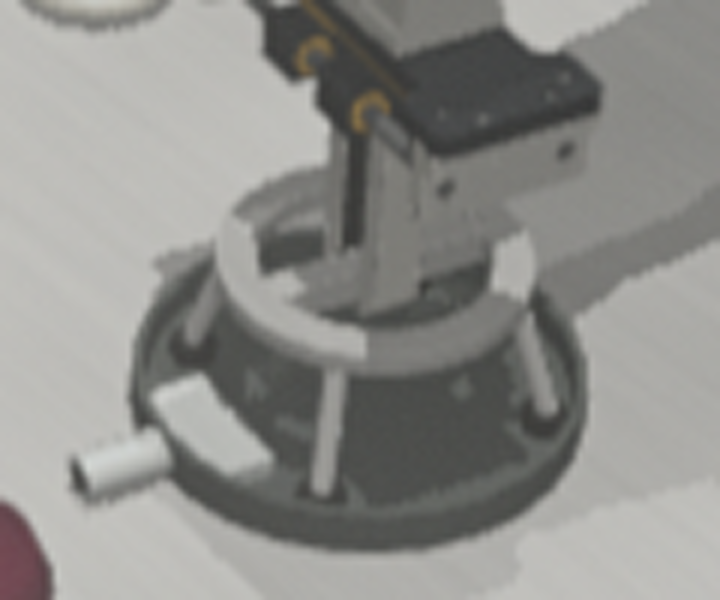

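Feet straddle the housing. Release and lift to look.

Request:
step_arm(plan=[{"grip":0.5,"slide":[0,0,0],"spin":0},{"grip":0.3,"slide":[0,0,0],"spin":0},{"grip":0.3,"slide":[0,0,0],"spin":0},{"grip":0.3,"slide":[0,-0.02,0],"spin":0},{"grip":0.3,"slide":[0,-0.04,0],"spin":0},{"grip":0.3,"slide":[0,-0.04,0],"spin":0},{"grip":0.3,"slide":[0,-0.03,0],"spin":0},{"grip":0.3,"slide":[0,-0.02,0],"spin":0},{"grip":0.3,"slide":[0,0,0],"spin":0}])

```text
time_s: 11.8
ee_pos: [0.5695, 0.0148, 0.2062]
eef_rot: [-1.564, 0.001, -1.743]
force: [0.2, 0.2, -0.4]
grip_width: 0.0326
```

```bash
python3 -c "
from h import *
o=get_obs();print(o['force'],o['ee_pos'])
a=cams.camera('scene');crop(a,290,220,410,320,6,'s13.png')
cv2.imwrite('pics/w13.png',cams.camera('wrist'))
"
```

```text
[ 0.16457054  0.16983026 -0.39156041] [0.56948029 0.01477257 0.20624985]
```

View pics/s13.png

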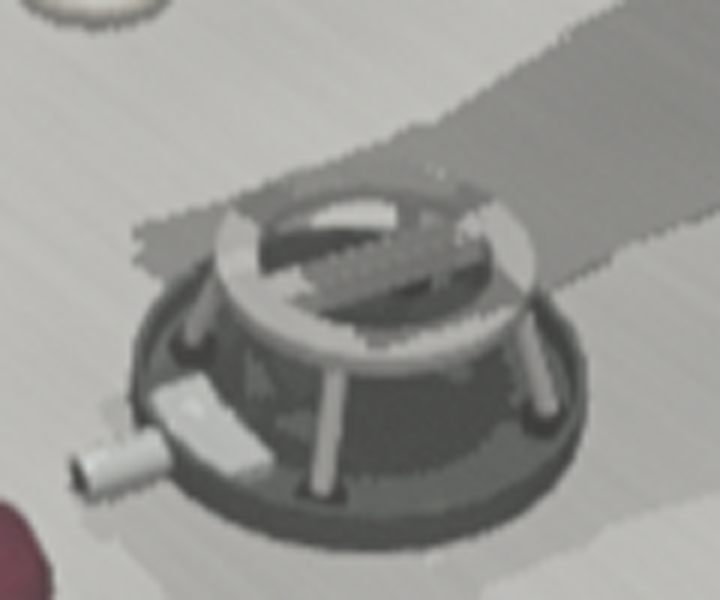

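View pics/w13.png

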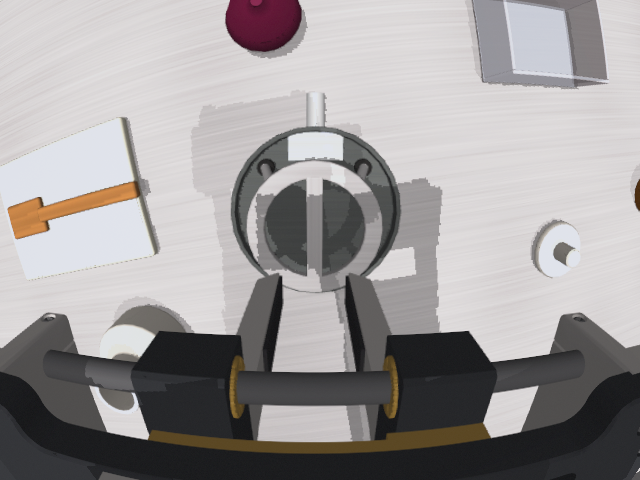

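Request:
step_arm(plan=[{"grip":-1,"slide":[0,0,0],"spin":-7},{"grip":-1,"slide":[0,0,0],"spin":-7},{"grip":-1,"slide":[0,0,0],"spin":-7},{"grip":-1,"slide":[0,0,0],"spin":-7},{"grip":-1,"slide":[0,0,0],"spin":-7},{"grip":-1,"slide":[0,0,0],"spin":-7},{"grip":-1,"slide":[0,0,0],"spin":-7},{"grip":-1,"slide":[0,0,0],"spin":-7},{"grip":-1,"slide":[0,0,0],"spin":-7},{"grip":-1,"slide":[0,0,0],"spin":-7},{"grip":-1,"slide":[0,0,0],"spin":0}])

```text
time_s: 12.82
ee_pos: [0.5674, 0.0148, 0.1995]
eef_rot: [-1.572, 0.003, -0.516]
force: [0.1, -0.0, 0.0]
grip_width: 0.0938
```

```bash
python3 -c "
from h import *
go(.44,.244,.2)
a=cams.camera('top');a=cv2.convertScaleAbs(a,alpha=1.6);crop(a,130,200,320,330,4,'t14.png')
"
```

```text
yaw -29.54 pos [0.5674 0.0148 0.1995] slide mm [-223.8   -0.5  136.6] rows 6 [-37.3  -0.1  22.8]
```

View pics/t14.png

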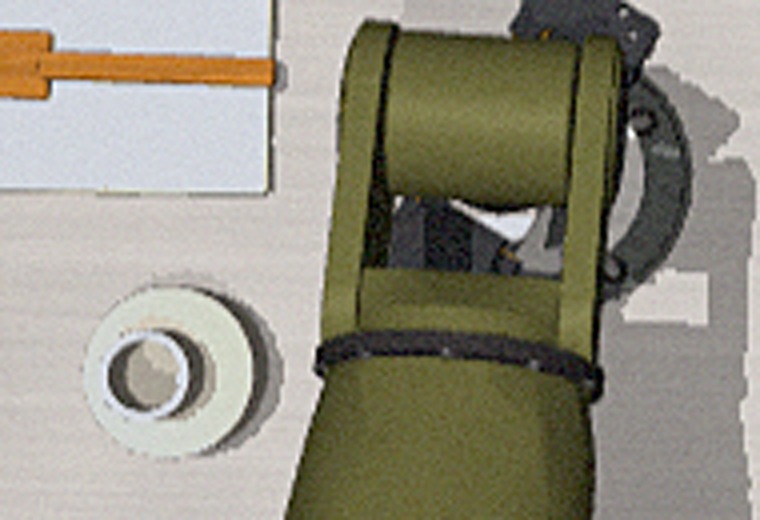

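Request:
step_arm(plan=[{"grip":-1,"slide":[-0.037,0,0.0228],"spin":0},{"grip":-1,"slide":[-0.037,0,0.0228],"spin":0},{"grip":-1,"slide":[-0.037,0,0.0228],"spin":0},{"grip":-1,"slide":[-0.037,0,0.0228],"spin":0},{"grip":-1,"slide":[-0.037,0,0.0228],"spin":0},{"grip":-1,"slide":[-0.037,0,0.0228],"spin":0},{"grip":-1,"slide":[0,0,0],"spin":0},{"grip":-1,"slide":[0,0,0],"spin":0}])

```text
time_s: 13.53
ee_pos: [0.4478, 0.2359, 0.2008]
eef_rot: [-1.572, 0.001, -0.522]
force: [0.3, 0.1, -0.5]
grip_width: 0.0939
```

```bash
python3 -c "
from h import *
print(pt('top',130+(146+.5)/4-.5,200+(374+.5)/4-.5,.116))
go(.44,.244,.14)
cv2.imwrite('pics/w15.png',cams.camera('wrist'))
"
```

```text
[0.44054891 0.24420163 0.116     ]
yaw -29.93 pos [0.4478 0.2359 0.2008] slide mm [-10.8  60.8   3.2] rows 2 [-5.4 30.4  1.6]
```

View pics/w15.png

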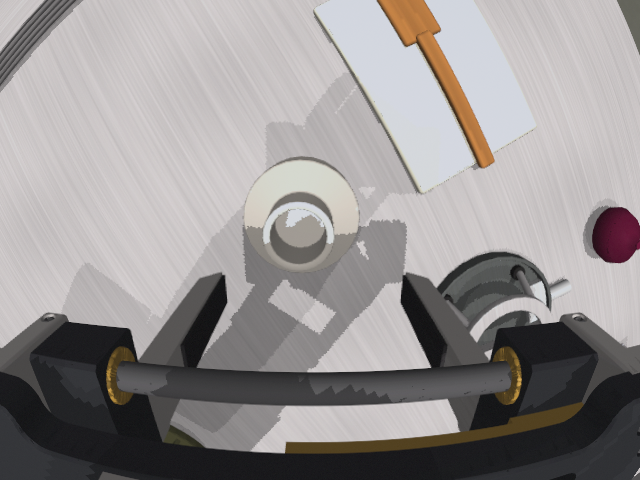

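```bash
python3 -c "
from h import *
print(pt('wrist',298,236,.116))
go(.4404,.244,.084)
"
```

```text
[0.44191535 0.24503788 0.116     ]
yaw -30.0 pos [0.4485 0.2347 0.2009] slide mm [-11.7 116.9   4. ] rows 3 [-3.9 39.   1.3]
```

Request:
step_arm(plan=[{"grip":-1,"slide":[-0.0055,0,0.0018],"spin":0},{"grip":-1,"slide":[-0.0055,0,0.0018],"spin":0},{"grip":-1,"slide":[0,0.025,0],"spin":0},{"grip":-1,"slide":[0,0.025,0],"spin":0},{"grip":-1,"slide":[0,0,0],"spin":0},{"grip":-1,"slide":[0,0,0],"spin":0}])

```text
time_s: 14.08
ee_pos: [0.441, 0.2425, 0.1512]
eef_rot: [-1.572, 0.001, -0.524]
force: [0.2, -0.9, -0.0]
grip_width: 0.0943
```

```bash
python3 -c "
from h import *
go(.4404,.244,.084)
cv2.imwrite('pics/w16.png',cams.camera('wrist'))
"
```

```text
yaw -30.0 pos [0.441  0.2425 0.1512] slide mm [-1.2 67.2  1. ] rows 2 [-0.6 33.6  0.5]
```

View pics/w16.png

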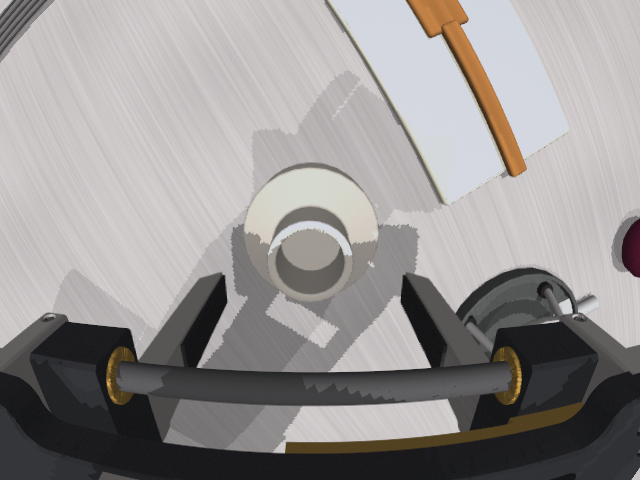

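Request:
step_arm(plan=[{"grip":-1,"slide":[-0.001,0.025,0.001],"spin":0},{"grip":-1,"slide":[0,0.025,0],"spin":0},{"grip":-1,"slide":[0,0.017,0],"spin":0},{"grip":-1,"slide":[0,0,0],"spin":0},{"grip":-1,"slide":[0,0,0],"spin":0}])

```text
time_s: 14.55
ee_pos: [0.4413, 0.2446, 0.0857]
eef_rot: [-1.57, -0.0, -0.522]
force: [-0.4, -0.2, 1.0]
grip_width: 0.0942
```

```bash
python3 -c "
from h import *
go(.4404,.244,.084);print(get_obs()['force'])
"
```

```text
yaw -29.93 pos [0.4413 0.2446 0.0857] slide mm [-0.5  1.7 -0.9] rows 1 [-0.5  1.7 -0.9]
[-0.38038643 -0.18981733  0.9509432 ]
```

Request:
step_arm(plan=[{"grip":0.1,"slide":[0,0,0],"spin":0},{"grip":0.1,"slide":[0,0,0],"spin":0},{"grip":0.1,"slide":[0,0,0],"spin":0},{"grip":0.1,"slide":[0,0,0],"spin":0},{"grip":0.1,"slide":[0,0,0],"spin":0}], force=40)

```text
time_s: 14.97
ee_pos: [0.4409, 0.2445, 0.0849]
eef_rot: [-1.57, -0.0, -0.522]
force: [0.1, 0.3, -0.7]
grip_width: 0.0635
```

```bash
python3 -c "
from h import *
print(get_obs())
"
```

```text
{'time_s': 14.9667, 'qpos': array([4.33685455e-01, 3.37417832e-01, 1.77543914e+00, 1.03055285e-05,
       1.02798282e+00, 9.55574498e-01]), 'joint_vel': array([-0.00015576,  0.00390198,  0.00345014,  0.00069242, -0.00144767,
        0.00023925]), 'tau': array([-1.03781626e-02, -5.04806471e+01, -3.03832734e+01,  4.79952455e-02,
       -4.28265519e-02,  1.04882634e-03]), 'ee_pos': array([0.44094869, 0.24453521, 0.08494239]), 'eef_rot': array([-1.57017641e+00, -4.27295668e-04, -5.21894494e-01]), 'force': array([ 0.1322745 ,  0.255901  , -0.66557924]), 'moment': array([-0.08526916, -0.03428643, -0.0461502 ]), 'grip_width': 0.06352556415466064}
```

Request:
step_arm(plan=[{"grip":0.1,"slide":[0,0,0],"spin":0},{"grip":0.1,"slide":[0,0,0],"spin":0},{"grip":0.1,"slide":[0,0,0],"spin":0},{"grip":0.1,"slide":[0,0,0],"spin":0}])

```text
time_s: 15.3
ee_pos: [0.4403, 0.2448, 0.0846]
eef_rot: [-1.571, 0.001, -0.522]
force: [-4.1, 1.7, 4.8]
grip_width: 0.0539
```

Request:
step_arm(plan=[{"grip":0.1,"slide":[0,-0.005,0],"spin":0},{"grip":0.1,"slide":[0,-0.015,0],"spin":0},{"grip":0.1,"slide":[0,-0.025,0],"spin":0},{"grip":0.1,"slide":[0,-0.025,0],"spin":0},{"grip":0.1,"slide":[0,-0.025,0],"spin":0},{"grip":0.1,"slide":[0,-0.02,0],"spin":0},{"grip":0.1,"slide":[0,-0.01,0],"spin":0},{"grip":0.1,"slide":[0,0,0],"spin":0}])

```text
time_s: 15.97
ee_pos: [0.4412, 0.2446, 0.211]
eef_rot: [-1.569, -0.002, -0.522]
force: [0.8, 1.0, -8.3]
grip_width: 0.0539
```

```bash
python3 -c "
from h import *
o=get_obs();print(o['force'],o['moment'],o['grip_width'])
go(.569,.0145,.2)
a=cams.camera('scene');crop(a,300,180,540,380,3,'s17.png')
cv2.imwrite('pics/w17.png',cams.camera('wrist'))
"
```

```text
[ 0.84372136  0.96346778 -8.31726969] [ 0.06803721 -0.08375263  0.05063681] 0.053881923861672655
yaw -29.9 pos [0.4412 0.2446 0.211 ] slide mm [ 225.5   11.  -135.8] rows 6 [ 37.6   1.8 -22.6]
```

View pics/s17.png

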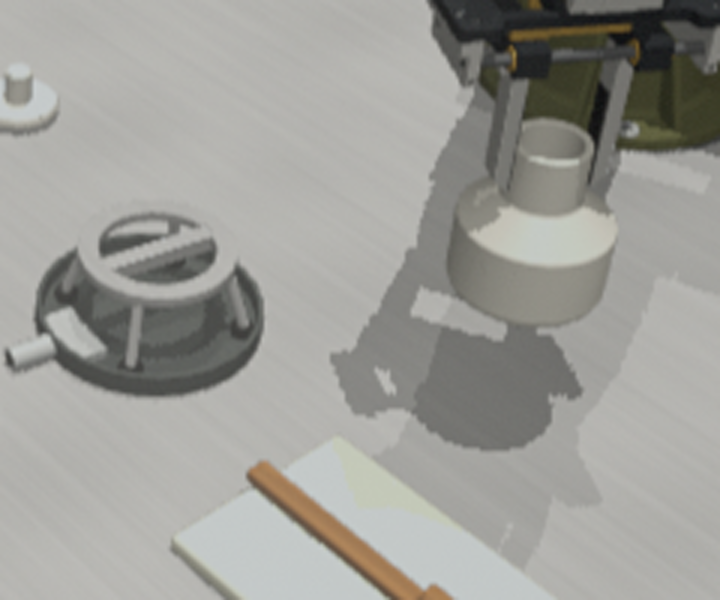

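View pics/w17.png

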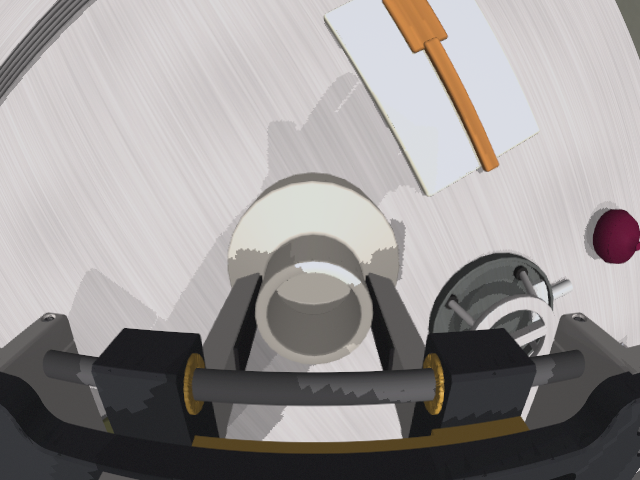

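```bash
python3 -c "
from h import *
a=cams.camera('top');a=cv2.convertScaleAbs(a,alpha=1.6);crop(a,225,195,315,285,8,'t18.png')
"
```

```text
(no output)
```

View pics/t18.png

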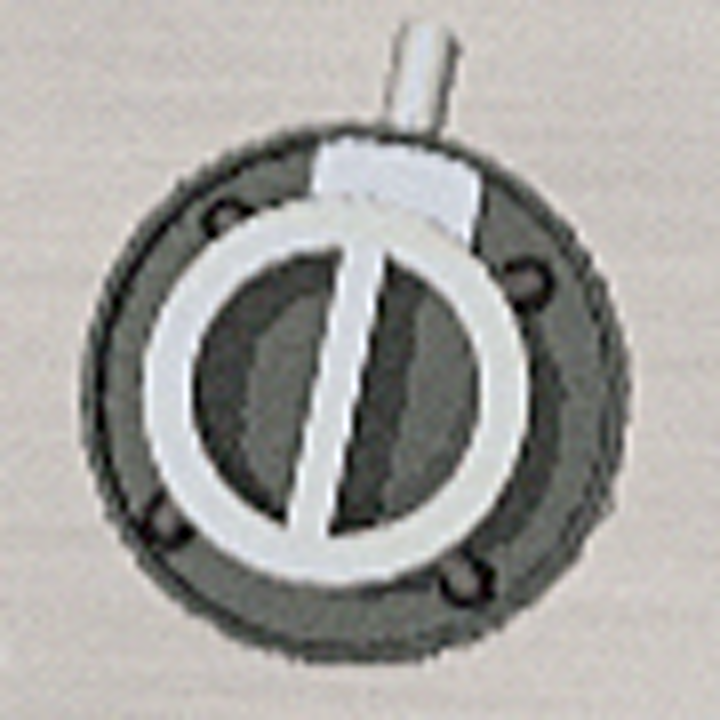

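```bash
python3 -c "
from h import *
f=lambda u,v,z:pt('top',225+(u+.5)/8-.5,195+(v+.5)/8-.5,z)
print('ring',(f(143,390,.072)+f(530,390,.072))/2,(f(337,195,.072)+f(337,586,.072))/2)
a=f(363,246,.072);b=f(308,535,.072);print((a+b)/2,np.degrees(np.arctan2(*(a-b)[1::-1])))
print(sum(f(*p,.009) for p in [(228,215),(528,284),(468,580),(164,525)])/4)
o=get_obs();print(pt('wrist',314,311,.211+.0314))
go(.5665,.0143,.21)
"
```

```text
ring [0.56722943 0.0146397  0.072     ] [0.56726381 0.01450825 0.072     ]
[0.56716996 0.01494556 0.072     ] -8.86244311891097
[0.56751036 0.01545939 0.009     ]
[0.44373089 0.24886632 0.2424    ]
yaw -29.9 pos [0.4401 0.2441 0.2077] slide mm [ 224.1   -2.3 -136.2] rows 6 [ 37.4  -0.4 -22.7]
```

Request:
step_arm(plan=[{"grip":0.1,"slide":[0.012,0,-0.0073],"spin":0},{"grip":0.1,"slide":[0.025,0,-0.0152],"spin":0},{"grip":0.1,"slide":[0.03,0,-0.0182],"spin":0},{"grip":0.1,"slide":[0.03,0,-0.0182],"spin":0},{"grip":0.1,"slide":[0.03,0,-0.0182],"spin":0},{"grip":0.1,"slide":[0.03,0,-0.0182],"spin":0},{"grip":0.1,"slide":[0.03,0,-0.0182],"spin":0},{"grip":0.1,"slide":[0.022,0,-0.0135],"spin":0},{"grip":0.1,"slide":[0.012,0,-0.0073],"spin":0},{"grip":0.1,"slide":[0,0,0],"spin":0},{"grip":0.1,"slide":[0,0,0],"spin":0}])

```text
time_s: 17.03
ee_pos: [0.565, 0.0177, 0.2078]
eef_rot: [-1.572, 0.003, -0.523]
force: [0.2, 0.4, -7.9]
grip_width: 0.0536
```

```bash
python3 -c "
from h import *
go(.5674,.0146,.16)
"
```

```text
yaw -29.96 pos [0.565  0.0177 0.2078] slide mm [ 3.6 47.8 -1.5] rows 2 [ 1.8 23.9 -0.7]
```

Request:
step_arm(plan=[{"grip":0.1,"slide":[0.002,0.005,-0.001],"spin":0},{"grip":0.1,"slide":[0.002,0.015,-0.0005],"spin":0},{"grip":0.1,"slide":[0,0.015,0],"spin":0},{"grip":0.1,"slide":[0,0.008,0],"spin":0},{"grip":0.1,"slide":[0,0,0],"spin":0},{"grip":0.1,"slide":[0,0,0],"spin":0}])

```text
time_s: 17.53
ee_pos: [0.5679, 0.0151, 0.1664]
eef_rot: [-1.571, 0.001, -0.521]
force: [0.1, -0.1, -7.7]
grip_width: 0.0536
```

```bash
python3 -c "
from h import *
go(.5674,.0146,.157);print(get_obs()['force'])
a=cams.camera('scene');crop(a,280,160,420,320,4,'s19.png')
"
```

```text
yaw -29.85 pos [0.5679 0.0151 0.1664] slide mm [-0.2  9.4 -0.7] rows 1 [-0.2  9.4 -0.7]
[ 0.12376135 -0.08741547 -7.6784788 ]
```

View pics/s19.png

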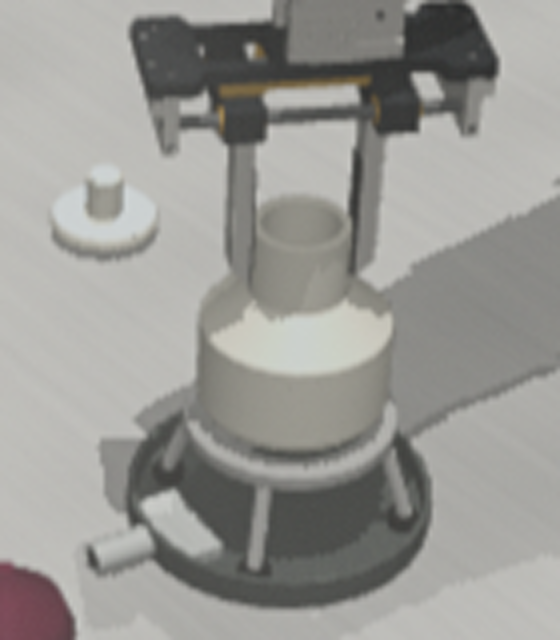

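Well centred; lower gently in small steps watching the force.

Request:
step_arm(plan=[{"grip":0.1,"slide":[0,0.003,-0.0005],"spin":0},{"grip":0.1,"slide":[0,0.003,0],"spin":0},{"grip":0.1,"slide":[0,0.001,0],"spin":0},{"grip":0.1,"slide":[0,0,0],"spin":0},{"grip":0.1,"slide":[0,0,0],"spin":0}])

```text
time_s: 18.0
ee_pos: [0.5679, 0.0141, 0.1595]
eef_rot: [-1.571, -0.0, -0.522]
force: [0.2, -0.1, -7.7]
grip_width: 0.0538
```

Request:
step_arm(plan=[{"grip":0.1,"slide":[0,0.001,0],"spin":0},{"grip":0.1,"slide":[0,0,0],"spin":0}])

```text
time_s: 18.17
ee_pos: [0.5679, 0.0141, 0.1584]
eef_rot: [-1.571, 0.0, -0.522]
force: [0.2, 0.1, -7.6]
grip_width: 0.054
```

Request:
step_arm(plan=[{"grip":0.1,"slide":[0,0.001,0],"spin":0},{"grip":0.1,"slide":[0,0,0],"spin":0},{"grip":0.1,"slide":[0,0,0],"spin":0}])

```text
time_s: 18.42
ee_pos: [0.5678, 0.0141, 0.1574]
eef_rot: [-1.571, 0.0, -0.522]
force: [-0.3, -0.1, -7.8]
grip_width: 0.0536
```

Request:
step_arm(plan=[{"grip":0.1,"slide":[0,0.001,0],"spin":0},{"grip":0.1,"slide":[0,0,0],"spin":0},{"grip":0.1,"slide":[0,0,0],"spin":0}])

```text
time_s: 18.67
ee_pos: [0.568, 0.0141, 0.1567]
eef_rot: [-1.571, -0.0, -0.522]
force: [-0.7, -0.2, -5.2]
grip_width: 0.0541
```

Contact begins (-7.8 → -5.2 N). One more mm, then release.

Request:
step_arm(plan=[{"grip":0.1,"slide":[0,0.001,0],"spin":0},{"grip":0.1,"slide":[0,0,0],"spin":0},{"grip":0.1,"slide":[0,0,0],"spin":0}])

```text
time_s: 18.92
ee_pos: [0.568, 0.0143, 0.1566]
eef_rot: [-1.57, -0.001, -0.522]
force: [-4.7, 0.9, 3.8]
grip_width: 0.0538
```

Request:
step_arm(plan=[{"grip":-0.3,"slide":[0,0,0],"spin":0},{"grip":-0.6,"slide":[0,0,0],"spin":0},{"grip":-1,"slide":[0,0,0],"spin":0},{"grip":-1,"slide":[0,0,0],"spin":0},{"grip":-1,"slide":[0,0,0],"spin":0},{"grip":-1,"slide":[0,0,0],"spin":0},{"grip":-1,"slide":[0,0,0],"spin":0}])

```text
time_s: 19.5
ee_pos: [0.5679, 0.0141, 0.1554]
eef_rot: [-1.571, -0.0, -0.522]
force: [-1.0, -1.0, -0.7]
grip_width: 0.0931
```

Request:
step_arm(plan=[{"grip":-1,"slide":[0,-0.015,0],"spin":0},{"grip":-1,"slide":[0,-0.03,0],"spin":0},{"grip":-1,"slide":[0,-0.03,0],"spin":0},{"grip":-1,"slide":[0,-0.03,0],"spin":0},{"grip":-1,"slide":[0,-0.02,0],"spin":0},{"grip":-1,"slide":[0,0,0],"spin":0}])

```text
time_s: 20.0
ee_pos: [0.569, 0.0141, 0.2851]
eef_rot: [-1.568, -0.006, -0.522]
force: [-0.2, 1.6, 0.4]
grip_width: 0.0943
```

```bash
python3 -c "
from h import *
go(.4755,-.2737,.25);print(get_obs()['grip_width'],get_obs()['qpos'])
a=cams.camera('scene');crop(a,280,160,420,320,4,'s20.png')
cv2.imwrite('pics/w20.png',cams.camera('wrist'))
"
```

```text
yaw -29.9 pos [0.569  0.0141 0.2851] slide mm [  62.5   35.1 -296.1] rows 8 [  7.8   4.4 -37. ]
0.09428607404338696 [-3.95914380e-02  2.92843935e-01  1.34676360e+00  1.04795213e-05
  1.49508307e+00  4.82283946e-01]
```

View pics/s20.png

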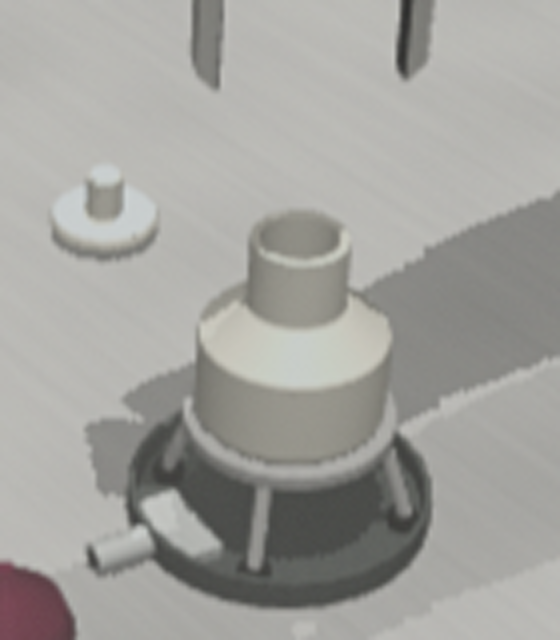

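View pics/w20.png

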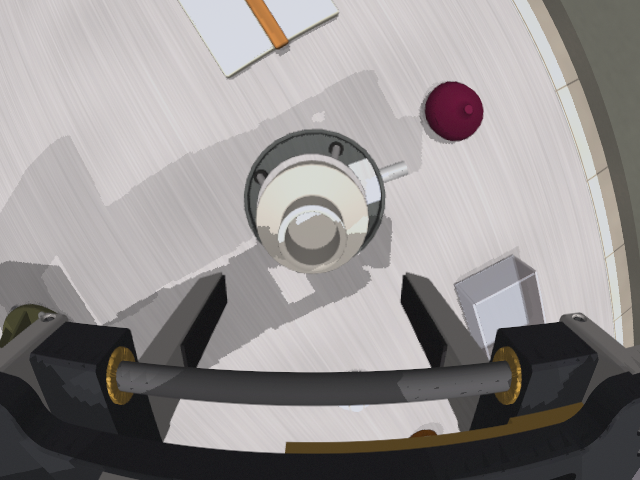

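Request:
step_arm(plan=[{"grip":-0.1,"slide":[0.008,0.004,-0.037],"spin":0},{"grip":-0.1,"slide":[0.008,0.004,-0.037],"spin":0},{"grip":-0.1,"slide":[0.008,0.004,-0.037],"spin":0},{"grip":-0.1,"slide":[0.008,0.004,-0.037],"spin":0},{"grip":-0.1,"slide":[0.008,0.004,-0.037],"spin":0},{"grip":-0.1,"slide":[0.008,0.004,-0.037],"spin":0},{"grip":-0.1,"slide":[0.008,0.004,-0.037],"spin":0},{"grip":-0.1,"slide":[0.008,0.004,-0.037],"spin":0},{"grip":-0.1,"slide":[0,0,0],"spin":0},{"grip":-0.1,"slide":[0,0,0],"spin":0}])

```text
time_s: 20.93
ee_pos: [0.4747, -0.2755, 0.2466]
eef_rot: [-1.571, 0.003, -0.525]
force: [0.4, 1.3, -0.1]
grip_width: 0.0516
```

```bash
python3 -c "
from h import *
go(.4757,-.2737,.15)
a=cams.camera('top');a=cv2.convertScaleAbs(a,alpha=1.6);crop(a,220,180,320,290,7,'t21.png')
cv2.imwrite('pics/w21.png',cams.camera('wrist'))
"
```

```text
yaw -30.07 pos [ 0.4747 -0.2755  0.2466] slide mm [-0.  96.6  2.1] rows 3 [-0.  32.2  0.7]
```

View pics/t21.png

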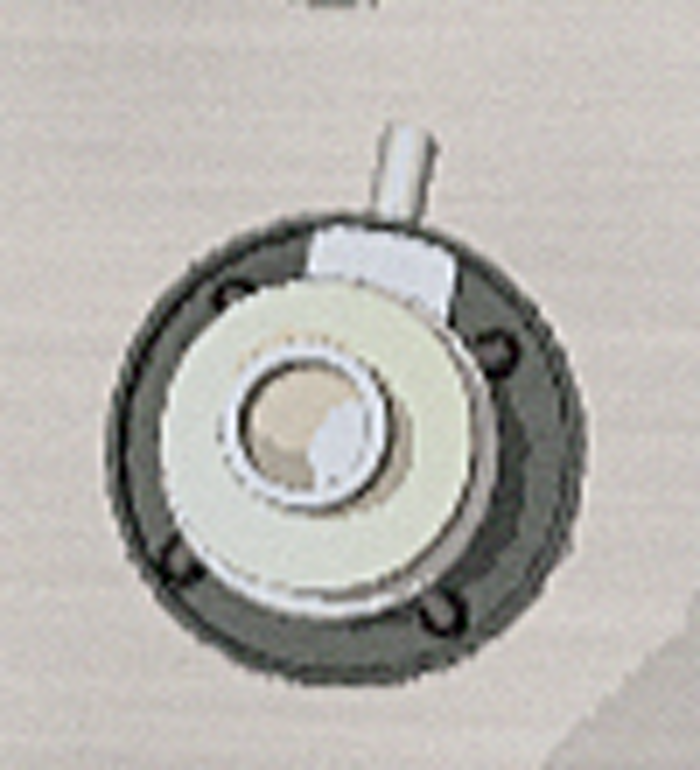

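View pics/w21.png

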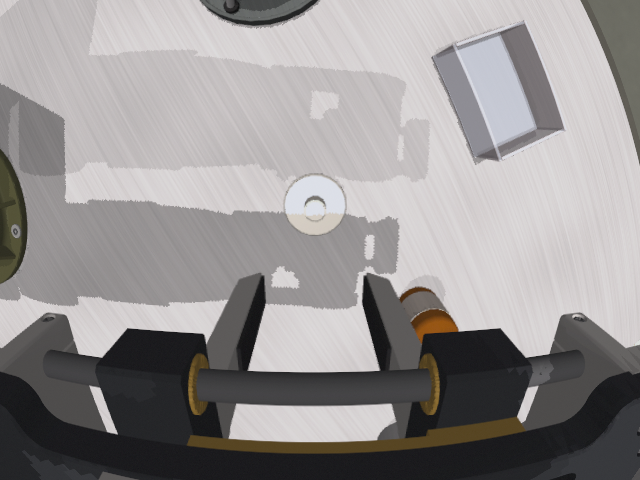

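```bash
python3 -c "
from h import *
f=lambda u,v,z:pt('top',220+(u+.5)/7-.5,180+(v+.5)/7-.5,z)
print('rim',f(306.5,424.5,.188),f(307.5,426.5,.188),'belly shoulder edge',f(316,433,.127))
print('lid wrist disc',pt('wrist',315,204.5,.016),'knob',pt('wrist',315,208,.046))
"
```

```text
rim [0.56734873 0.01430762 0.188     ] [0.5667162  0.01396609 0.188     ] belly shoulder edge [0.56839744 0.01555213 0.127     ]
lid wrist disc [ 0.47800124 -0.27395912  0.016     ] knob [ 0.47895649 -0.27208773  0.046     ]
```

Request:
step_arm(plan=[{"grip":-0.1,"slide":[0,0.03,0.001],"spin":0},{"grip":-0.1,"slide":[0,0.035,0.001],"spin":0},{"grip":-0.1,"slide":[0,0.035,0],"spin":0},{"grip":-0.1,"slide":[0,0.035,0],"spin":0},{"grip":-0.1,"slide":[0,0.03,0],"spin":0},{"grip":-0.1,"slide":[0,0,0],"spin":0},{"grip":-0.1,"slide":[0,0,0],"spin":0}])

```text
time_s: 21.62
ee_pos: [0.4769, -0.2714, 0.0832]
eef_rot: [-1.571, 0.002, -0.52]
force: [0.8, 0.4, 0.6]
grip_width: 0.0517
```

```bash
python3 -c "
from h import *
go(.4757,-.2737,.02)
cv2.imwrite('pics/w22.png',cams.camera('wrist'))
"
```

```text
yaw -29.81 pos [ 0.4769 -0.2714  0.0832] slide mm [ 0.1 63.2 -2.6] rows 2 [ 0.1 31.6 -1.3]
```

View pics/w22.png

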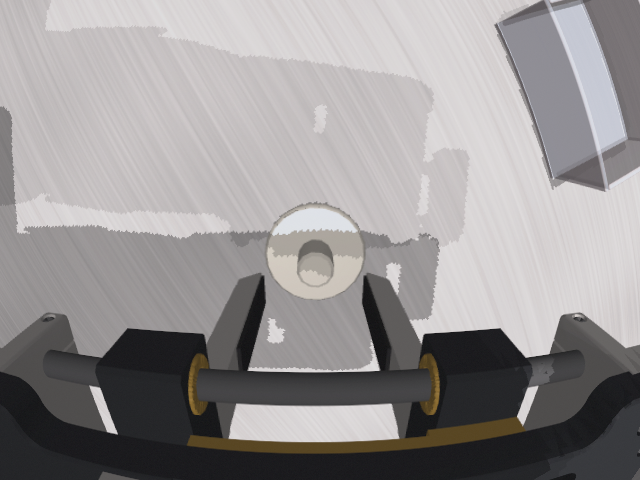

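```bash
python3 -c "
from h import *
print('knob',pt('wrist',315,269,.046),'disc',pt('wrist',315.5,251,.016))
go(.4765,-.2732,.02)
"
```

```text
knob [ 0.47761453 -0.27524549  0.046     ] disc [ 0.47907585 -0.27373458  0.016     ]
yaw -29.83 pos [ 0.4776 -0.2722  0.0848] slide mm [-0.5 64.8 -1.5] rows 2 [-0.2 32.4 -0.7]
```

Request:
step_arm(plan=[{"grip":-0.1,"slide":[0,0.02,-0.0012],"spin":0},{"grip":-0.1,"slide":[0,0.02,0],"spin":0},{"grip":-0.1,"slide":[0,0.015,0],"spin":0},{"grip":-0.1,"slide":[0,0.006,0],"spin":0},{"grip":-0.1,"slide":[0,0,0],"spin":0},{"grip":-0.1,"slide":[0,0,0],"spin":0}])

```text
time_s: 22.17
ee_pos: [0.4771, -0.274, 0.0242]
eef_rot: [-1.571, -0.002, -0.522]
force: [-0.5, -0.8, 0.5]
grip_width: 0.0517
```

```bash
python3 -c "
from h import *
go(.4765,-.2732,.021);print(get_obs()['force'])
cv2.imwrite('pics/w23.png',cams.camera('wrist'))
"
```

```text
yaw -29.89 pos [ 0.4771 -0.274   0.0242] slide mm [-0.9  3.2  0.4] rows 1 [-0.9  3.2  0.4]
[-0.48530692 -0.83475744  0.50542816]
```

View pics/w23.png

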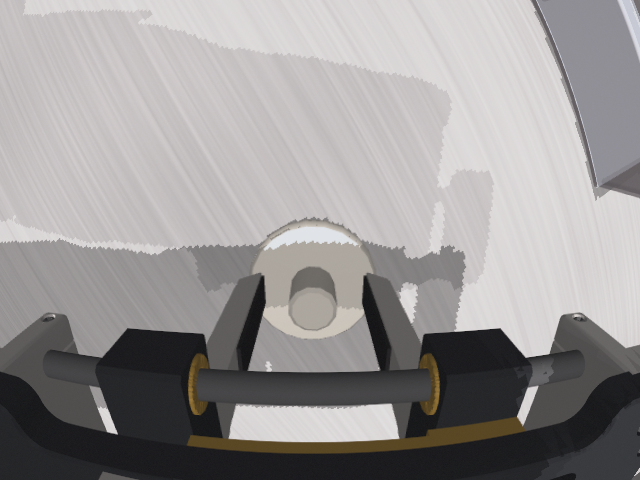

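Knob at (313,308) sits between the fingers. Grip.

Request:
step_arm(plan=[{"grip":0.9,"slide":[0,0.0015,0],"spin":0},{"grip":0.9,"slide":[0,0,0],"spin":0},{"grip":0.9,"slide":[0,0,0],"spin":0},{"grip":0.9,"slide":[0,0,0],"spin":0},{"grip":0.9,"slide":[0,0,0],"spin":0},{"grip":0.9,"slide":[0,0,0],"spin":0},{"grip":0.9,"slide":[0,0,0],"spin":0}], force=20)

```text
time_s: 22.8
ee_pos: [0.4763, -0.2737, 0.0211]
eef_rot: [-1.571, -0.0, -0.522]
force: [-0.9, 0.3, 2.4]
grip_width: 0.0236
```

```bash
python3 -c "
from h import *
o=get_obs();print(o['ee_pos'],o['force'])
print('knob',pt('wrist',313,308,.046))
cv2.imwrite('pics/w24.png',cams.camera('wrist'))
"
```

```text
[ 0.47630895 -0.27373999  0.02113902] [-0.86342666  0.26277179  2.42776779]
knob [ 0.47765179 -0.27189339  0.046     ]
```

View pics/w24.png

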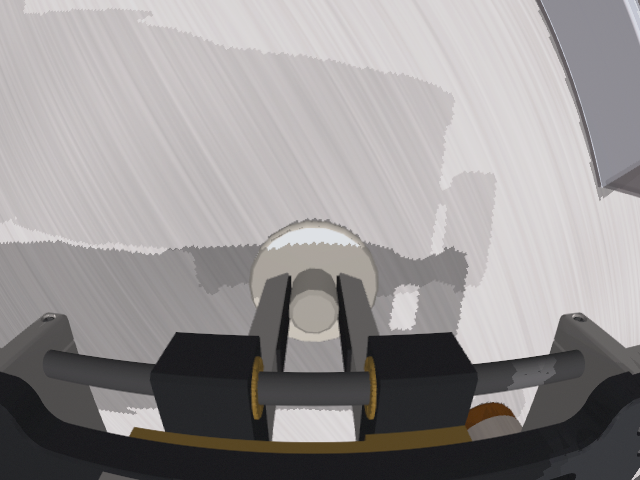

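Request:
step_arm(plan=[{"grip":0.9,"slide":[0,-0.015,0],"spin":0},{"grip":0.9,"slide":[0,-0.03,0],"spin":0},{"grip":0.9,"slide":[0,-0.035,0],"spin":0},{"grip":0.9,"slide":[0,-0.035,0],"spin":0},{"grip":0.9,"slide":[0,-0.035,0],"spin":0},{"grip":0.9,"slide":[0,-0.035,0],"spin":0},{"grip":0.9,"slide":[0,-0.035,0],"spin":0},{"grip":0.9,"slide":[0,-0.02,0],"spin":0},{"grip":0.9,"slide":[0,0,0],"spin":0},{"grip":0.9,"slide":[0,0,0],"spin":0}])

```text
time_s: 23.68
ee_pos: [0.4762, -0.2737, 0.261]
eef_rot: [-1.571, -0.001, -0.522]
force: [-0.3, 0.0, -2.7]
grip_width: 0.0232
```

```bash
python3 -c "
from h import *
go(.5675,.0141,.25);o=get_obs();print(o['force'],o['grip_width'])
a=cams.camera('scene');crop(a,250,110,420,310,3,'s25.png')
"
```

```text
yaw -29.9 pos [ 0.4762 -0.2737  0.261 ] slide mm [-64.3  11.  295. ] rows 8 [-8.   1.4 36.9]
[-0.28796883  0.01190771 -2.65365174] 0.023226755555172392
```

View pics/s25.png

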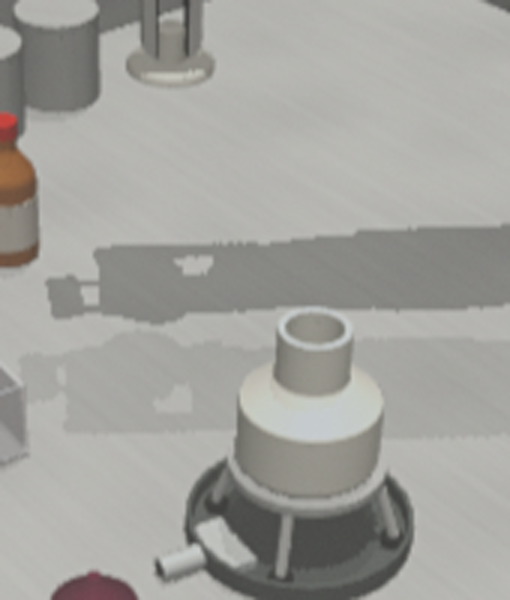

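Lid held. Move above the jar.

Request:
step_arm(plan=[{"grip":0.9,"slide":[-0.004,0,0.018],"spin":0},{"grip":0.9,"slide":[-0.0075,0,0.034],"spin":0},{"grip":0.9,"slide":[-0.008,0,0.037],"spin":0},{"grip":0.9,"slide":[-0.008,0,0.037],"spin":0},{"grip":0.9,"slide":[-0.008,0,0.037],"spin":0},{"grip":0.9,"slide":[-0.008,0,0.037],"spin":0},{"grip":0.9,"slide":[-0.008,0,0.037],"spin":0},{"grip":0.9,"slide":[-0.0075,0,0.034],"spin":0},{"grip":0.9,"slide":[-0.005,0,0.022],"spin":0},{"grip":0.9,"slide":[0,0,0],"spin":0},{"grip":0.9,"slide":[0,0,0],"spin":0},{"grip":0.9,"slide":[0,0,0],"spin":0}])

```text
time_s: 24.73
ee_pos: [0.5663, 0.0117, 0.2595]
eef_rot: [-1.572, 0.002, -0.522]
force: [-0.4, -0.8, -2.7]
grip_width: 0.0233
```

```bash
python3 -c "
from h import *
go(.5675,.0141,.22);o=get_obs();print(o['force'],o['grip_width'])
a=cams.camera('scene');crop(a,280,130,420,310,3.3,'s26.png')
cv2.imwrite('pics/w26.png',cams.camera('wrist'))
"
```

```text
yaw -29.91 pos [0.5663 0.0117 0.2595] slide mm [-0.1 39.5  2.6] rows 1 [-0.1 39.5  2.6]
[-0.444431   -0.76806829 -2.7228103 ] 0.02326364805210067
```

View pics/s26.png

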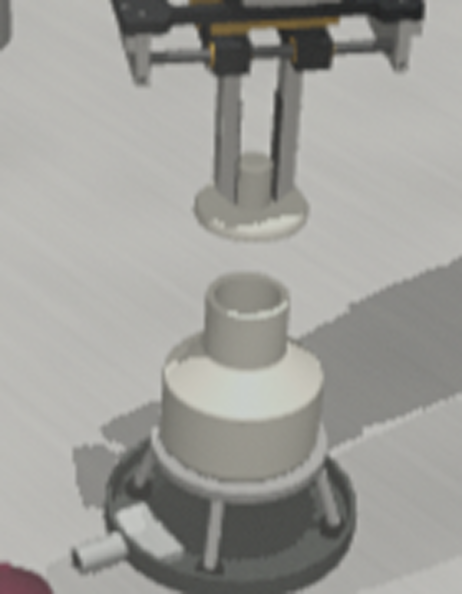

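View pics/w26.png

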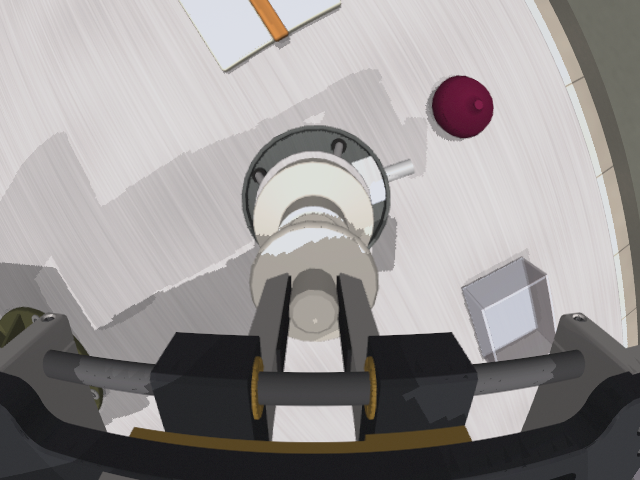

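```bash
python3 -c "
from h import *
a=cv2.imread('pics/s26.png')
p=[.5663,.0117,.2595]
g=lambda q:((proj('scene',q)-[280,130]+.5)*3.3-.5).round(1)
print('knob top',g([p[0],p[1],p[2]+.025]),'disc top',g([p[0],p[1],p[2]-.005]),'rim',g([.5675,.0141,.188]))
cv2.imwrite('pics/s26z.png',cv2.resize(a[140:330,180:330],None,fx=3,fy=3,interpolation=cv2.INTER_CUBIC))
"
```

```text
knob top [254.1 158.4] disc top [251.4 200.3] rim [246.7 291.5]
```

View pics/s26z.png

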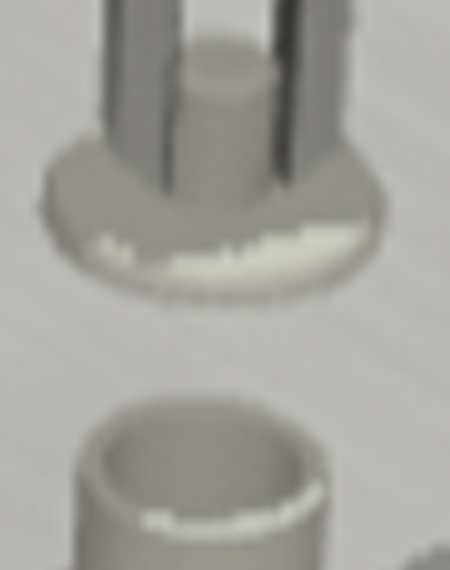

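Request:
step_arm(plan=[{"grip":0.9,"slide":[0,0.01,0.0026],"spin":0},{"grip":0.9,"slide":[0,0.015,0],"spin":0},{"grip":0.9,"slide":[0,0.012,0],"spin":0},{"grip":0.9,"slide":[0,0,0],"spin":0},{"grip":0.9,"slide":[0,0,0],"spin":0}])

```text
time_s: 25.25
ee_pos: [0.5678, 0.0141, 0.2234]
eef_rot: [-1.571, 0.001, -0.523]
force: [0.1, -0.1, -1.1]
grip_width: 0.0233
```

```bash
python3 -c "
from h import *
go(.5675,.0141,.209)
"
```

```text
yaw -29.94 pos [0.5678 0.0141 0.2234] slide mm [-0.3 14.4 -0.1] rows 1 [-0.3 14.4 -0.1]
```

Request:
step_arm(plan=[{"grip":0.9,"slide":[0,0.006,0],"spin":0},{"grip":0.9,"slide":[0,0.005,0],"spin":0},{"grip":0.9,"slide":[0,0.003,0],"spin":0},{"grip":0.9,"slide":[0,0.002,0],"spin":0},{"grip":0.9,"slide":[0,0,0],"spin":0}])

```text
time_s: 25.67
ee_pos: [0.5679, 0.0145, 0.2075]
eef_rot: [-1.571, 0.0, -0.522]
force: [1.0, -0.3, -1.6]
grip_width: 0.0235
```

Request:
step_arm(plan=[{"grip":0.9,"slide":[0,0.002,0],"spin":0},{"grip":0.9,"slide":[0,0,0],"spin":0},{"grip":0.9,"slide":[0,0,0],"spin":0}])

```text
time_s: 25.92
ee_pos: [0.5681, 0.0145, 0.206]
eef_rot: [-1.571, -0.0, -0.522]
force: [0.3, -0.5, -1.8]
grip_width: 0.0234
```

```bash
python3 -c "
from h import *
go(.5675,.0141,.201);print(get_obs()['force'])
a=cams.camera('scene');crop(a,310,160,410,260,6,'s27.png')
"
```

```text
yaw -29.9 pos [0.5681 0.0145 0.206 ] slide mm [-0.3  5.  -0.7] rows 1 [-0.3  5.  -0.7]
[ 0.26290126 -0.48028891 -1.77326523]
```

View pics/s27.png

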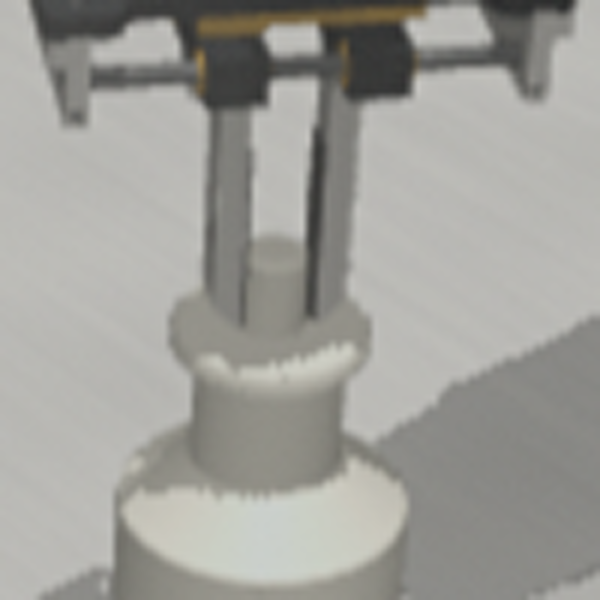

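Plug is entering without resistance; continue.

Request:
step_arm(plan=[{"grip":0.9,"slide":[0,0.002,0],"spin":0},{"grip":0.9,"slide":[0,0.001,0],"spin":0},{"grip":0.9,"slide":[0,0,0],"spin":0},{"grip":0.9,"slide":[0,0,0],"spin":0}])

```text
time_s: 26.3
ee_pos: [0.568, 0.0145, 0.2029]
eef_rot: [-1.571, 0.0, -0.522]
force: [-0.8, 0.4, -1.5]
grip_width: 0.0237
```

Request:
step_arm(plan=[{"grip":0.9,"slide":[0,0.001,0],"spin":0},{"grip":0.9,"slide":[0,0,0],"spin":0},{"grip":0.9,"slide":[0,0,0],"spin":0}])

```text
time_s: 26.55
ee_pos: [0.5681, 0.0145, 0.2019]
eef_rot: [-1.571, 0.0, -0.522]
force: [1.1, -0.2, -1.5]
grip_width: 0.0234
```

Request:
step_arm(plan=[{"grip":0.9,"slide":[0,0.001,0],"spin":0},{"grip":0.9,"slide":[0,0,0],"spin":0},{"grip":0.9,"slide":[0,0,0],"spin":0}])

```text
time_s: 26.8
ee_pos: [0.5682, 0.0144, 0.2012]
eef_rot: [-1.571, -0.0, -0.522]
force: [1.1, -0.5, 1.2]
grip_width: 0.0233
```

Request:
step_arm(plan=[{"grip":0.9,"slide":[0,0.001,0],"spin":0},{"grip":0.9,"slide":[0,0,0],"spin":0},{"grip":0.9,"slide":[0,0,0],"spin":0}])

```text
time_s: 27.05
ee_pos: [0.5683, 0.0145, 0.2011]
eef_rot: [-1.57, -0.001, -0.522]
force: [-2.4, -0.9, 8.7]
grip_width: 0.0232
```

Request:
step_arm(plan=[{"grip":0.9,"slide":[0,-0.0008,0],"spin":0},{"grip":0.3,"slide":[0,0,0],"spin":0},{"grip":0,"slide":[0,0,0],"spin":0},{"grip":0,"slide":[0,0,0],"spin":0},{"grip":0,"slide":[0,0,0],"spin":0},{"grip":0,"slide":[0,0,0],"spin":0},{"grip":0,"slide":[0,-0.02,0],"spin":0},{"grip":0,"slide":[0,-0.03,0],"spin":0},{"grip":0,"slide":[0,-0.03,0],"spin":0},{"grip":0,"slide":[0,-0.02,-0.03],"spin":0},{"grip":0,"slide":[0,0,-0.04],"spin":0},{"grip":0,"slide":[0,0,-0.04],"spin":0},{"grip":0,"slide":[0,0,-0.04],"spin":0},{"grip":0,"slide":[0,0,-0.04],"spin":0},{"grip":0,"slide":[0,0,-0.04],"spin":0},{"grip":0,"slide":[0,0,-0.02],"spin":0},{"grip":0,"slide":[0,0,0],"spin":0}])

```text
time_s: 28.47
ee_pos: [0.4417, -0.2051, 0.3009]
eef_rot: [-1.571, -0.0, -0.526]
force: [0.5, 0.8, -0.6]
grip_width: 0.0472
```

```bash
python3 -c "
from h import *
print(get_obs()['force'])
a=cams.camera('scene');crop(a,290,160,410,320,5,'s28.png')
a=cams.camera('top');a=cv2.convertScaleAbs(a,alpha=1.6);crop(a,100,140,340,310,3.3,'t28.png')
"
```

```text
[ 0.46036437  0.78539053 -0.63266389]
```

View pics/s28.png

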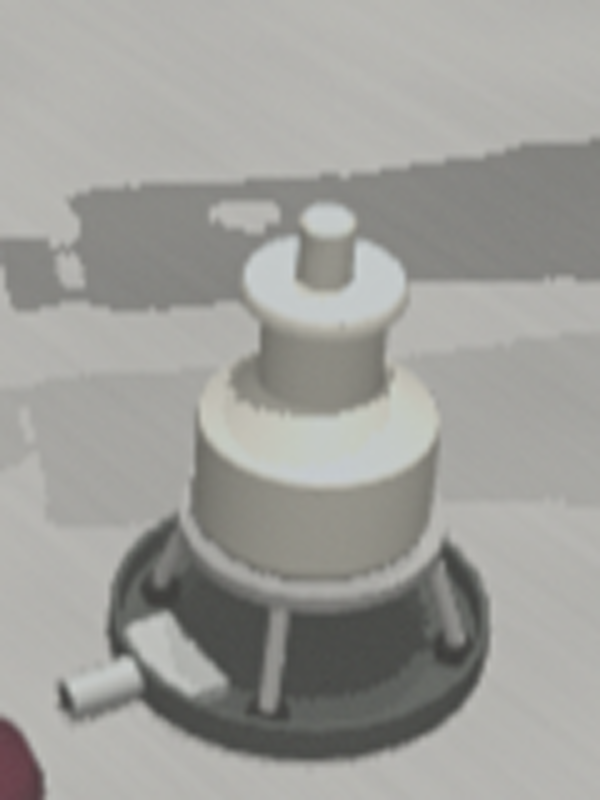

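View pics/t28.png

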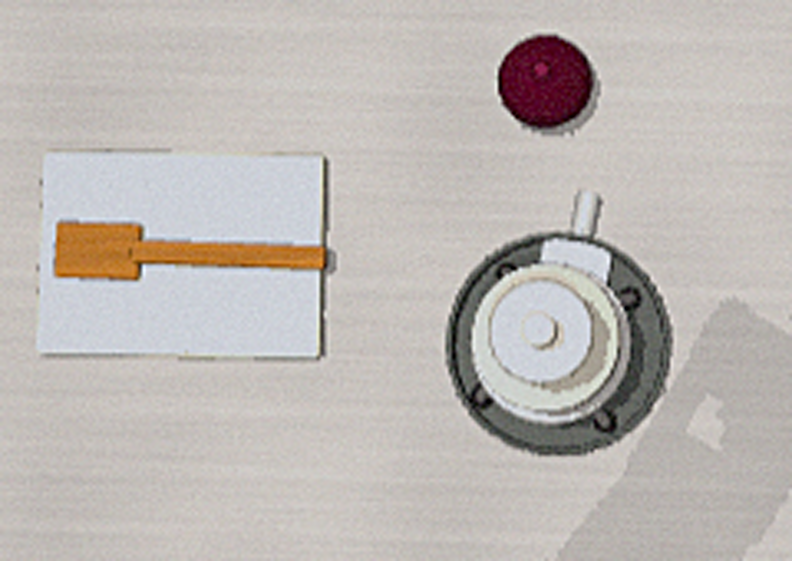

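```bash
python3 -c "
from h import *
f=lambda u,v,z:pt('top',100+(u+.5)/3.3-.5,140+(v+.5)/3.3-.5,z)
print('disc',f(540,332,.196),'knob',f(540.5,329.5,.226))
from station import hand_in
print(hand_in())
"
```

```text
disc [0.56674679 0.01386428 0.196     ] knob [0.56652904 0.01135851 0.226     ]
the job is handed in; nothing more can be done
None
```

I carried out all the steps and handed the job in at about 28.5 s of the 72 s allowed. `hand_in()` reports no verdict, so this rests on my own camera and force checks.

- **Spatula:** I laid it along the board and let go. The last top view shows it flat, with its middle over the board and the handle end at the board's edge.
- **Stand:** I gripped the bar, turned it about 33° and released it. The bar then measured −8.9° against a tray angle of about −9°. The feet sit clear on both sides of the drain housing, and the stand looks level in the pictures. Its tilt was not measured directly.
- **Jar:** I set it on the stand at the expected contact height. Its rim centre measured (0.567, 0.014) against the stand centre at (0.567, 0.0146), under 1 mm off.
- **Lid:** It met the rim at the expected height (tool tip at 0.201 m). Its disc centre measured (0.567, 0.014), on the jar's axis. The knob read about 2.5 mm off in y, which disagrees slightly with the disc. I put that down to coarse pixels, since the lid looks flat on the rim.
- **Bystanders:** The arm had no known contact with the onion, the tub or the spice bottle. The onion looks undisturbed in the last view, but I did not measure any of the three again at the end. The arm finished clear of everything.

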